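# Lock the bayonet filler cap on the wax injector

## Task

Close up the wax injector before it is put under pressure: pick up its winged filler cap, set it in the filler neck on top, turn it under light pressure until you feel its cross pin drop into the slots, push it down against its spring, turn it clockwise (seen from above) a quarter turn to the stop and let the spring lift it into its lock. Never force it: if it does not go down easily the pin is still on the ledge. Let go, and leave the other things on the bench where they are.

Things in the scene. Friction and masses are not known exactly. Their poses are not given: they have to be found in the camera images.
- cap: Filler cap, 0.25 kg (varies). From above: a black wing grip on a round knurled steel flange. Origin: centre of the flange's underside, z up, x along the wing. Flange 68 mm across, z 0 to 7 mm. Below it a brass plug 40 mm across, down to z = -29 mm, its foot bevelled to 33 mm. The cap starts standing upright on the bench on its seal plate, origin 44 mm up.
- cap_wing (a point): Middle of the wing grip, 21 mm above the cap's origin; axes as the cap's. Wing 52 mm long (x), 14 mm wide (y), from 7 to 35.5 mm above the cap's origin; pinch it across y.
- cap_pin (a point): Middle of the steel cross pin through the plug, 21 mm below the cap's origin. The pin is 7 mm thick and lies along the cap's x axis, parallel to the wing, 55 mm from tip to tip, so 7.5 mm sticks out on each side; a half turn of the cap makes no difference.
- cap_seal (a point): Centre of the free underside of the sprung seal plate (round, 32 mm across) at the cap's foot, 44 mm below the cap's origin. The plate can be pressed up to 11 mm towards the plug: 6 N starts it, then 1 N more per mm.
- injector: Benchtop wax injector, cold and empty, fixed in place. Grey control box 140 x 136 x 49 mm with dial and switch on its front (-x), nozzle and gauge above them; steel tank 126 mm across up to z = 117 mm; upright filler neck in the middle of the top. Origin: centre of its foot on the bench, z up; the neck's axis is this z axis.
- neck_rim (a point): Centre of the filler neck's rim, 135 mm above the bench; axes as the injector's. Neck 75 mm across outside, 59 mm inside. Cap heights are its origin above this rim: pin lying on the ledge 16.5 mm; seal plate meets its seat 9 mm; pin clear below the ledge 2.5 mm or less; locked 5.5 mm; flange strikes the rim at 0.
- neck_ledge (a point): On the neck's axis, level with the top of the brass ledge inside it, 8 mm below the rim. Ledge 7 mm thick, bore 42 mm (1 mm play round the plug), with two opposite 10.5 mm wide entry slots for the pin. The line through the slots is the injector's x axis turned by an unknown angle, up to 0.6 rad either way: feel or look for it.
- neck_seat (a point): Centre of the seat for the seal plate, 35 mm below the rim. Below the ledge the pin can turn only clockwise seen from above. 90 degrees from the slots the ledge's underside has a notch 3 mm deep, 11 mm wide; a solid stop halts the pin about 5 degrees past the notch's middle. Let up there, the spring lifts the pin into the notch: locked.
- rolling_mill_grey: Grey rolling mill on the left of the injector, fixed; its T-handle (free to turn), turned to point away from the robot, is its highest part, top 400 mm above the bench. Keep clear: on its right side (towards the injector) it comes to about y = 0.15 m.
- rolling_mill_blue: Blue rolling mill on the right of the injector, fixed; its T-handle (free to turn), turned to point away from the robot, is its highest part, top 500 mm above the bench. Keep clear: on its left side (towards the injector) it comes to about y = -0.22 m, its foot to y = -0.18 m.
- brass_weight: Brass weight 30 x 30 x 36 mm, loose; origin at its underside. Leave alone.
- casting_tray: Small black square tray 76 x 93 x 40 mm, loose; origin at its underside. Leave alone.
- iron_fork: Three-armed brown iron casting 98 x 101 x 36 mm, loose; origin at its underside. Leave alone.
- tweezers: Tweezers 157 mm long, 10 mm high, loose, lying in front of the cap; origin at the underside. Leave alone.
- wax_pot: Cream-coloured round dish 55 mm across, 22 mm high, loose; origin at its underside. Leave alone.
Not all that is in view belongs to the job. What is shaped like the cap but green is not meant.

How it is judged:
By the outcome, as a careful person would: the job done as asked, in the order asked, and still so for the second after the job is handed in, with the robot touching nothing.
It also fails if it takes over 72 s, if anything falls off the work surface, if the arm or the gripper's body presses on something with over 40 N, if the wrist force passes 120 N, or if a joint passes its speed limit or range.

## Robot

A 6-joint arm with a two-finger parallel gripper is mounted at the origin on a cart in front of the work surface, level with it; the furniture and walls round the work are solid. World frame = base frame: x ahead of the robot, y to its left, z up, the work surface at z = 0. Lengths are in m, angles in degrees, forces in N, time in s.
With the tool pointing down it reaches from about 0.4 to 0.825 m from the base axis. Payload 7 kg.
Tool frame: the origin (TCP) lies midway between the tips of the shut fingers; the grasp point (between the pads) lies 19 mm behind it; z points along the fingers, y is the direction in which the jaws open and shut (so a half turn about z gives the same grasp; the last joint's range is limited). The gripper opens to 88 mm and grips with 3 to 60 N. Pads are 19 mm wide; open, the fingers measure 130 mm over their backs; the gripper's body (78 mm by 193 mm) begins 47 mm behind the grasp point.
Start: joints at [-49.441, 20.546, 0.682, 0, -70.136, -16.507], TCP at [0.275, -0.616, 0.194] pointing down, gripper open.
Joint ranges: [-176.03, 176.03], [-82.01, 121.73], [-58.28, 71.71], [-173.87, 95.51], [-174.79, -0.11], [-173.66, 173.66]. Speed limits (degrees/s): [136.94, 136.94, 172.46, 180, 180, 180].

## Interface

Orientations are given as [roll, pitch, yaw] about the fixed x, y, z axes, in that order (R = Rz(yaw) Ry(pitch) Rx(roll)).
In Python, from plant import ctrl, snapshot gives the robot as it stands.
- The arm moves only by the shell command python3 -m pendant 'ROWS'. ROWS is JSON, a list of rows, each a list of 7 numbers: the shift along the tool's x, y, z in m, then the turn, a rotation vector about the tool's x, y, z in rad, then the opening, from -1 (shut) to 1 (fully open), so that 0 is half open. In form: [[x, y, z, ax, ay, az, jaw], ...]. A call has 1 to 12 rows; each row is the pose to reach, as a shift and turn from the pose commanded when the call began, along the tool's axes at that moment; what a row does not reach only later rows make up. A row lasts 1/8 s, in which the tool goes at most 62.5 mm and 10.7 degrees, less where a joint would pass 70% of its speed; a pose out of reach is approached as far as the arm can. A call with a gripper value outside its range is refused whole. The fingers move at their own pace and stop on an object; the grip force is fixed at half the most. Time passes only in rows, so rows that repeat a pose let the fingers close. It gives the time, the measured TCP pose, the force and the opening at its end, in the units of the state.
- ctrl.get_obs(): the state, without advancing time (a new reading comes with each control period).
- snapshot(name): name is "scene" or "top" or "wrist"; returns a dict with "image" (384x512x3 uint8, blue, green, red), "mtx" (3x3 intrinsics, pixels), "eye" and "attitude" of the camera in the world; the wrist camera has in their place "tool_from_camera" (4x4, takes a point from camera to tool coordinates, whose origin is the TCP and whose axes are the flange's). Camera axes: x right, y up, looking along -z (the intrinsics and any distortion apply to the point x, -y, -z); pixel columns grow to the right and rows downward; lengths in m; the calibration is good to about 2 mm. A picture is of the moment at which its call begins: read the wrist's pose just before it. There is no depth.
- ctrl.close_job(): hands the job in, once; it reports no verdict.
The state is a dict: "clock": time; "joint_pos": joint angles; "qvel": joint speeds; "tau": joint torques, N m; "tool_pos": TCP position; "orientation": TCP orientation; "force": force on the tool from outside, world axes, zero at the start; "moment": the same for the moment, N m; "opening": finger opening in m.
Only numpy, scipy, OpenCV 4.12 (cv2) and the standard library are available. Lean on these libraries where they do the work, as an engineer would, in place of code of your own. Each camera call takes 0.05 s, during which the arm holds its last target.

## Working session

There is one attempt and no reset: what is moved stays moved. The work goes in short steps, Python scripts to look and compute and a shell command to move; the robot and the scene stay as the last step left them, time stands still between calls to the robot, and variables do not carry over. Pictures are saved under pics/ and viewed, and the job is handed in when it is done.

```bash
mkdir -p pics; ls; python3 - <<'E'
from plant import ctrl, snapshot
import cv2
print(ctrl.get_obs())
for n in ["scene","top","wrist"]:
    s=snapshot(n); cv2.imwrite(f"pics/{n}0.png",s["image"])
    print(n,{k:v for k,v in s.items() if k!="image"})
E
```

```text
pics
{'clock': 0.0, 'joint_pos': array([-4.94416444e+01,  2.05916037e+01,  6.31897059e-01, -2.28827248e-02,
       -7.01371413e+01, -1.65062196e+01]), 'qvel': array([-0.06617445, -0.05871662,  0.01589481,  0.0139713 ,  0.0558844 ,
        0.03492517]), 'tau': array([ 3.24252669e-04, -5.82723498e+01,  2.93041545e+01,  6.99675098e+00,
        6.74502837e-03, -2.27330665e-04]), 'tool_pos': array([ 0.27484377, -0.61587673,  0.19309791]), 'orientation': array([ 1.79901031e+02, -6.89493270e-03, -1.55955651e+02]), 'force': array([-0.07932918, -0.24781102, -0.51853572]), 'moment': array([ 0.00092398, -0.00053987, -0.0225665 ]), 'opening': 0.08785694349903012}
scene {'mtx': array([[494.16258114,   0.        , 257.96615331],
       [  0.        , 494.16258114, 188.64118567],
       [  0.        ,   0.        ,   1.        ]]), 'eye': array([-0.83461552,  0.2215557 ,  0.87743252]), 'attitude': array([  57.25067266,   -0.27718766, -100.57498049])}
top {'mtx': array([[348.61918248,   0.        , 258.15029992],
       [  0.        , 348.61918248, 188.79277423],
       [  0.        ,   0.        ,   1.        ]]), 'eye': array([ 0.43693507, -0.04629883,  0.97689924]), 'attitude': array([  7.73136909,  -0.50833842, -90.29483285])}
wrist {'mtx': array([[313.34339572,   0.        , 259.99568302],
       [  0.        , 313.34339572, 190.24599646],
       [  0.        ,   0.        ,   1.        ]]), 'tool_from_camera': array([[ 1.06157360e-03,  9.68283412e-01,  2.49852170e-01,
         6.74565576e-02],
       [ 9.99998632e-01, -7.10977719e-04, -1.49345999e-03,
        -1.39193142e-03],
       [-1.26845321e-03,  2.49853414e-01, -9.68282842e-01,
        -1.90254315e-01],
       [ 0.00000000e+00,  0.00000000e+00,  0.00000000e+00,
         1.00000000e+00]])}
```

View pics/scene0.png

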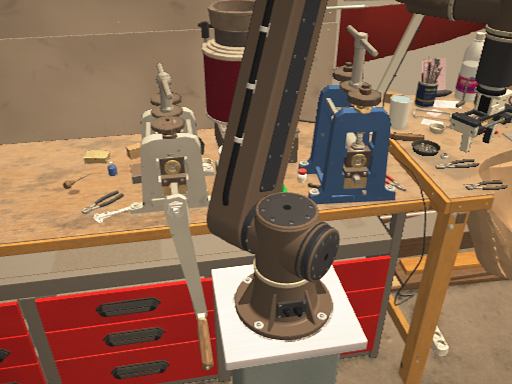

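View pics/top0.png

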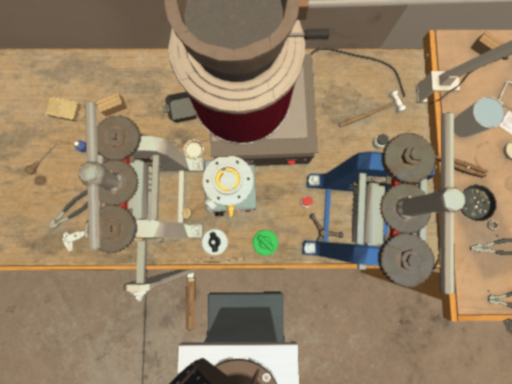

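View pics/wrist0.png

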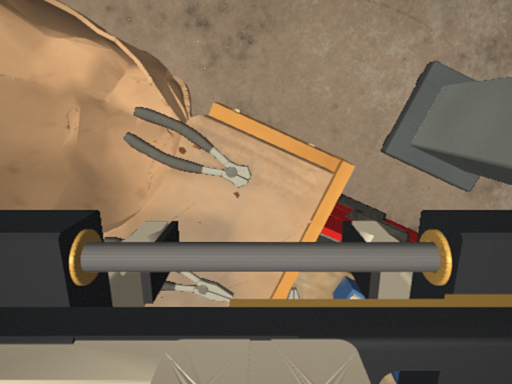

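```bash
python3 - <<'E'
import cv2
im=cv2.imread("pics/top0.png")
cv2.imwrite("pics/top0c.png",cv2.resize(im[135:270,165:345],None,fx=4.4,fy=4.4,interpolation=cv2.INTER_CUBIC))
E
```

```text
(no output)
```

View pics/top0c.png

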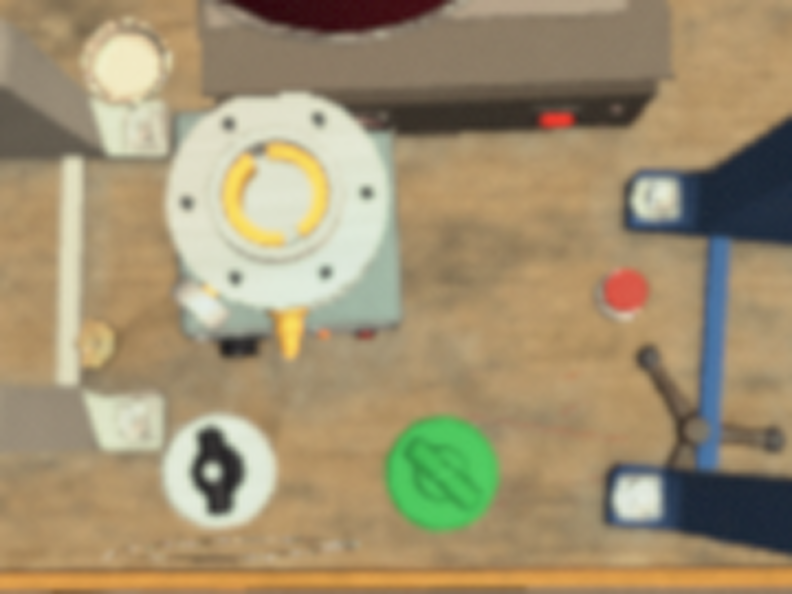

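Two cap-shaped things: the steel flange with black wing at (214,242), and the green one at (265,242). The steel/black one fits the description; the ledge slots show at about (223,170) and (231,189).

```bash
cat > h.py <<'E'
import numpy as np, cv2
from scipy.spatial.transform import Rotation as Ro
from plant import ctrl, snapshot
def campose(s,obs=None):
    if "eye" in s:
        return Ro.from_euler("xyz",s["attitude"],degrees=True).as_matrix(), np.array(s["eye"])
    R=Ro.from_euler("xyz",obs["orientation"],degrees=True).as_matrix()
    T=s["tool_from_camera"]
    return R@T[:3,:3], R@T[:3,3]+obs["tool_pos"]
def pix2w(s,u,v,z,obs=None):
    R,e=campose(s,obs); K=s["mtx"]
    d=np.array([(u-K[0,2])/K[0,0],-(v-K[1,2])/K[1,1],-1.])
    d=R@d
    return e+d*(z-e[2])/d[2]
def w2pix(s,p,obs=None):
    R,e=campose(s,obs); K=s["mtx"]
    c=R.T@(np.asarray(p)-e)
    return K[0,0]*c[0]/-c[2]+K[0,2], K[1,1]*-c[1]/-c[2]+K[1,2]
def look(n,f):
    o=ctrl.get_obs(); s=snapshot(n); cv2.imwrite("pics/"+f,s["image"]); return s,o
E
python3 - <<'E'
from h import *
s,o=look("top","top1.png")
c=lambda x,y:(165+x/4.4-.4,135+y/4.4-.4)
P=lambda x,y,z:print((x,y,z),pix2w(s,*c(x,y),z).round(4))
print("flange L,R,T,B");[P(x,y,.051) for x,y in[(162,471),(277,471),(219,413),(219,528)]]
print("wing ends, hub");[P(x,y,.0795) for x,y in[(210,430),(217,512),(214,471)]]
print("tank LRTB");[P(x,y,.117) for x,y in[(166,202),(392,200),(279,93),(280,310)]]
print("slots");[P(x,y,.127) for x,y in[(257,150),(292,240)]]
print("ledge rim L R");[P(x,y,.127) for x,y in[(222,195),(328,195)]]
E
```

```text
flange L,R,T,B
(162, 471, 0.051) [0.4233 0.0943 0.051 ]
(277, 471, 0.051) [0.4229 0.0259 0.051 ]
(219, 413, 0.051) [0.4575 0.0608 0.051 ]
(219, 528, 0.051) [0.3897 0.06   0.051 ]
wing ends, hub
(210, 430, 0.0795) [0.4471 0.0626 0.0795]
(217, 512, 0.0795) [0.4002 0.058  0.0795]
(214, 471, 0.0795) [0.4236 0.06   0.0795]
tank LRTB
(166, 202, 0.117) [0.575  0.0846 0.117 ]
(392, 200, 0.117) [ 0.5757 -0.0435  0.117 ]
(279, 93, 0.117) [0.638 0.021 0.117]
(280, 310, 0.117) [0.5134 0.0196 0.117 ]
slots
(257, 150, 0.127) [0.6029 0.0324 0.127 ]
(292, 240, 0.127) [0.5517 0.0124 0.127 ]
ledge rim L R
(222, 195, 0.127) [0.5773 0.0518 0.127 ]
(328, 195, 0.127) [ 0.5771 -0.0076  0.127 ]
```

```bash
python3 - <<'E'
import cv2
im=cv2.imread("pics/top1.png")
cv2.imwrite("pics/top1c.png",cv2.resize(im[95:305,70:260],None,fx=2.8,fy=2.8,interpolation=cv2.INTER_CUBIC))
im=cv2.imread("pics/scene0.png")
cv2.imwrite("pics/sc0c.png",cv2.resize(im[60:240,80:300],None,fx=3.3,fy=3.3,interpolation=cv2.INTER_CUBIC))
E
```

```text
(no output)
```

View pics/top1c.png

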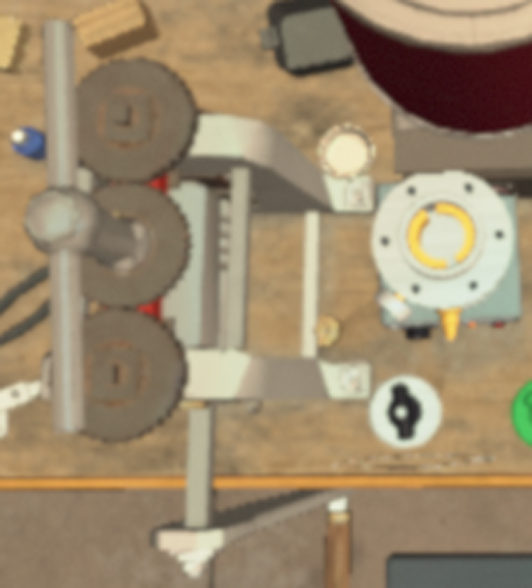

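View pics/sc0c.png

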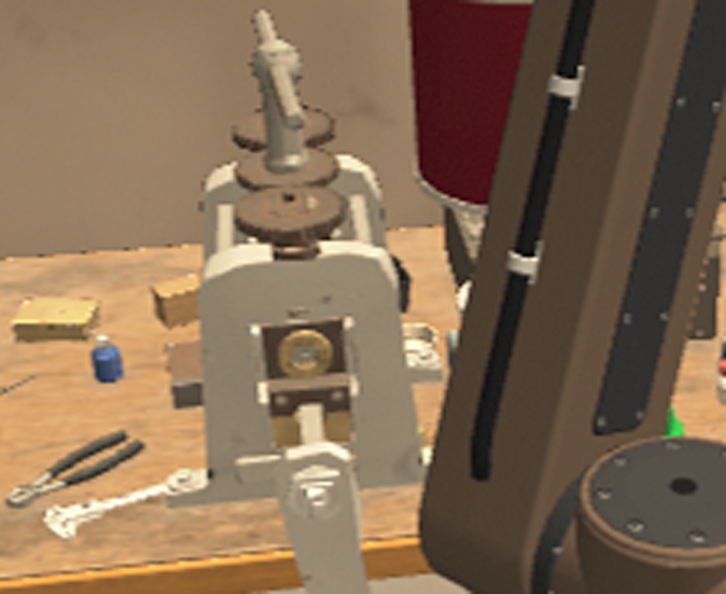

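```bash
python3 - <<'E'
from h import *
s=snapshot("top"); t=snapshot("scene")
for nm,u,v,zs in[("furn red bottom",240,139,(.05,.1,.15,.2,.25,.3)),("box front",270,163,(0,.05)),("box topfront",270,154,(.03,.06,.1)),("millframe base",186,232,(0,.01,.03)),("frame top edge",157,226,(.2,.25,.3)),("frame fronty",160,238,(.1,.2,.25)),("foot",202,236,(.0,.02))]:
    for z in zs: print(nm,z,pix2w(s,u,v,z).round(3)[:2])
# furnace in scene: lower rim visible at crop(420,175)->
u,v=80+440/3.3,60+200/3.3
for z in (.1,.15,.2,.25): print("sc furn",z,pix2w(t,u,v,z).round(3))
u,v=80+445/3.3,60+478/3.3
for z in (0,.02): print("sc frame foot",z,pix2w(t,u,v,z).round(3))
for z in (0,.02): print("sc frame br",z,pix2w(t,80+420/3.3,60+480/3.3,z).round(3))
for z in (.2,.25,.3): print("sc frame tr",z,pix2w(t,80+390/3.3,60+262/3.3,z).round(3))
E
```

```text
furn red bottom 0.05 [ 0.7   -0.006]
furn red bottom 0.1 [ 0.686 -0.008]
furn red bottom 0.15 [ 0.672 -0.011]
furn red bottom 0.2 [ 0.658 -0.013]
furn red bottom 0.25 [ 0.644 -0.015]
furn red bottom 0.3 [ 0.629 -0.017]
box front 0 [ 0.644 -0.09 ]
box front 0.05 [ 0.633 -0.088]
box topfront 0.03 [ 0.663 -0.089]
box topfront 0.06 [ 0.656 -0.087]
box topfront 0.1 [ 0.646 -0.086]
millframe base 0 [0.449 0.145]
millframe base 0.01 [0.449 0.143]
millframe base 0.03 [0.449 0.139]
frame top edge 0.2 [0.46 0.17]
frame top edge 0.25 [0.459 0.156]
frame top edge 0.3 [0.457 0.142]
frame fronty 0.1 [0.434 0.19 ]
frame fronty 0.2 [0.434 0.163]
frame fronty 0.25 [0.434 0.149]
foot 0.0 [0.438 0.101]
foot 0.02 [0.438 0.098]
sc furn 0.1 [0.839 0.073 0.1  ]
sc furn 0.15 [0.731 0.083 0.15 ]
sc furn 0.2 [0.624 0.092 0.2  ]
sc furn 0.25 [0.516 0.102 0.25 ]
sc frame foot 0 [0.437 0.117 0.   ]
sc frame foot 0.02 [0.408 0.119 0.02 ]
sc frame br 0 [0.438 0.14  0.   ]
sc frame br 0.02 [0.409 0.142 0.02 ]
sc frame tr 0.2 [0.5   0.151 0.2  ]
sc frame tr 0.25 [0.401 0.156 0.25 ]
sc frame tr 0.3 [0.303 0.162 0.3  ]
```

```bash
python3 -m pendant '[[0,0,-0.06,0,0,0,1],[0,0,-0.12,0,0,-0.18,1],[0,0,-0.18,0,0,-0.36,1],[0,0,-0.24,0,0,-0.54,1],[0,0,-0.3,0,0,-0.72,1],[0,0,-0.35,0,0,-0.9,1],[0,0,-0.36,0,0,-1.08,1],[0,0,-0.36,0,0,-1.26,1],[0,0,-0.36,0,0,-1.26,1]]'; python3 -c "
from plant import ctrl
print(ctrl.get_obs()['joint_pos'])"
```

```text
clock: 1.42
tool_pos: [0.2752, -0.6164, 0.5538]
orientation: [180.0, 0.0, -83.8]
force: [0.2, 0.1, 0.4]
opening: 0.0876
[-4.94382173e+01  2.29924653e+01  5.01756332e+01 -6.77901555e-03
 -1.17199024e+02  5.56167849e+01]
```

```bash
python3 -m pendant '[[-0.051,-0.024,-0.02,0,0,-0.13,1],[-0.103,-0.049,-0.03,0,0,-0.26,1],[-0.154,-0.073,-0.03,0,0,-0.39,1],[-0.206,-0.098,-0.03,0,0,-0.52,1],[-0.257,-0.122,-0.03,0,0,-0.65,1],[-0.309,-0.147,-0.03,0,0,-0.78,1],[-0.36,-0.171,-0.03,0,0,-0.91,1],[-0.412,-0.196,-0.03,0,0,-1.04,1],[-0.463,-0.22,-0.02,0,0,-1.17,1],[-0.515,-0.245,0.01,0,0,-1.3,1],[-0.566,-0.269,0.05,0,0,-1.43,1],[-0.618,-0.294,0.1,0,0,-1.56,1]]'; python3 - <<'E'
from h import *
print(ctrl.get_obs()['joint_pos'])
s,o=look("wrist","w1.png");print(o["tool_pos"],o["orientation"])
E
```

```text
clock: 2.92
tool_pos: [0.4943, 0.0152, 0.468]
orientation: [-180.0, -0.1, 5.6]
force: [0.5, -0.5, 0.0]
opening: 0.0876
[ 2.45861039e+01 -1.53703939e-01  9.55325206e+00  7.71525391e-03
 -9.96430550e+01  7.10370357e+01]
[0.49430093 0.01518081 0.46804971] [-1.79986427e+02 -6.29043149e-02  5.62183560e+00]
```

View pics/w1.png

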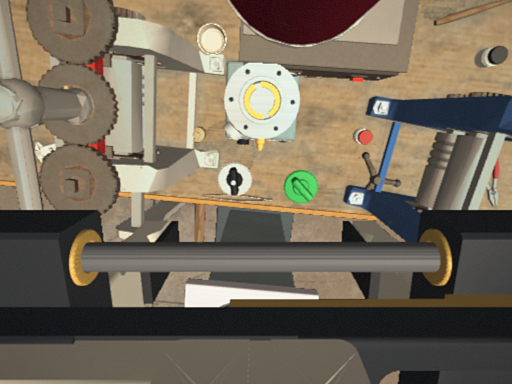

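```bash
python3 - <<'E'
from h import *
s,o=look("wrist","w2.png");im=s["image"]
cv2.imwrite("pics/w2c.png",cv2.resize(im[0:215,120:320],None,fx=2.8*1,fy=2.8,interpolation=cv2.INTER_CUBIC))
E
```

```text
(no output)
```

View pics/w2c.png

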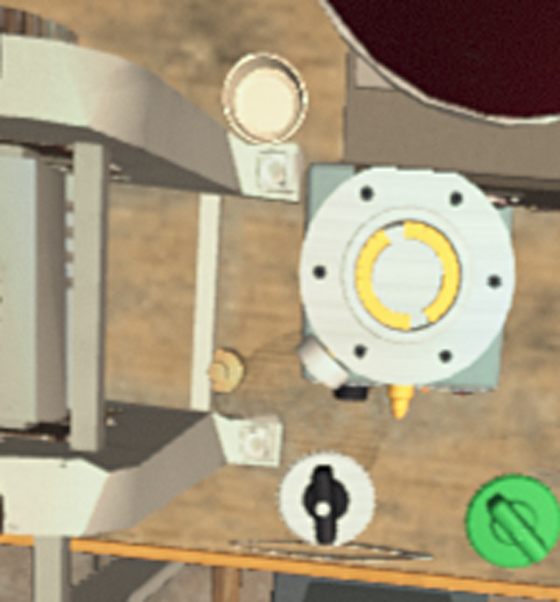

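```bash
python3 - <<'E'
from h import *
s=snapshot("wrist");o=ctrl.get_obs()
c=lambda x,y:(120+x/2.8-.3,y/2.8-.3)
P=lambda n,x,y,z:print(n,z,pix2w(s,*c(x,y),z,o).round(4)[:2])
for z in (.1,.15,.2,.25): P("furn front",530,122,z);P("furn left",400,80,z)
for z in (0,.02): P("frame base",218,412,z);P("frame base front",235,463,z); P("foot",283,416,z)
for z in (.2,.25,.3): P("frame toprear edge",105,480,z); P("front",95,535,z)
P("slotA",398,230,.127);P("slotB",418,322,.127)
P("tankL",300,272,.117);P("tankR",516,272,.117);P("tankT",408,166,.117);P("tankB",408,383,.117)
P("neckin L",341,275,.135);P("neckin R",470,275,.135)
P("capL",278,498,.051);P("capR",375,498,.051);P("capT",326,450,.051);P("capB",326,546,.051)
P("wing0",322,467,.0795);P("wing1",324,541,.0795)
E
```

```text
furn front 0.1 [ 0.67   -0.0491]
furn left 0.1 [0.6848 0.0286]
furn front 0.15 [ 0.6603 -0.0428]
furn left 0.15 [0.6737 0.0279]
furn front 0.2 [ 0.6505 -0.0366]
furn left 0.2 [0.6626 0.0271]
furn front 0.25 [ 0.6407 -0.0303]
furn left 0.25 [0.6515 0.0264]
frame base 0 [0.4694 0.1425]
frame base front 0 [0.4321 0.1279]
foot 0 [0.4712 0.0941]
frame base 0.02 [0.4722 0.1388]
frame base front 0.02 [0.436  0.1246]
foot 0.02 [0.4739 0.0918]
frame toprear edge 0.2 [0.4556 0.1631]
front 0.2 [0.4249 0.168 ]
frame toprear edge 0.25 [0.4672 0.1475]
front 0.25 [0.4398 0.1518]
frame toprear edge 0.3 [0.4788 0.1318]
front 0.3 [0.4548 0.1356]
slotA 0.127 [0.6011 0.0215]
slotB 0.127 [0.5514 0.0047]
tankL 0.117 [0.5728 0.0766]
tankR 0.117 [ 0.5853 -0.05  ]
tankT 0.117 [0.6369 0.0193]
tankB 0.117 [0.5147 0.0067]
neckin L 0.135 [0.5731 0.0514]
neckin R 0.135 [ 0.5803 -0.0218]
capL 0.051 [0.4201 0.088 ]
capR 0.051 [0.4269 0.0199]
capT 0.051 [0.4575 0.057 ]
capB 0.051 [0.3884 0.0515]
wing0 0.0795 [0.4508 0.0571]
wing1 0.0795 [0.3999 0.0517]
```

```bash
python3 - <<'E'
from h import *
s,o=look("wrist","w3.png");im=s["image"]; print(o["clock"],o["tool_pos"],o["orientation"],abs(o["qvel"]).max())
cv2.imwrite("pics/w3c.png",cv2.resize(im[0:215,120:320],None,fx=2.8*1,fy=2.8,interpolation=cv2.INTER_CUBIC))
E
```

```text
3.075 [0.4936467  0.01515354 0.46604261] [179.93987706   0.30364187   5.58162365] 3.9523630737743782
```

View pics/w3c.png

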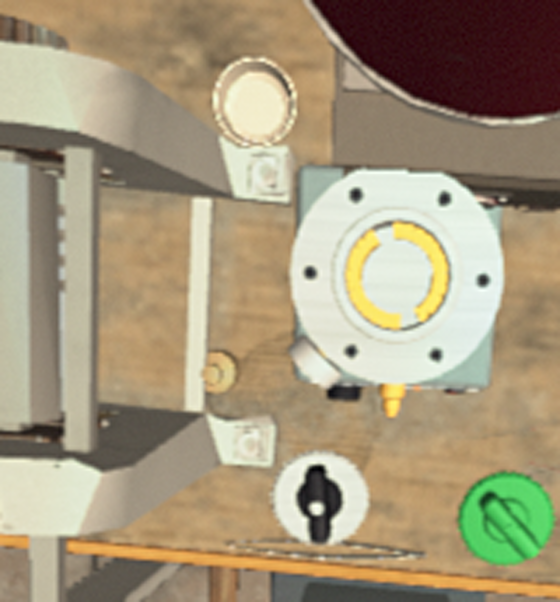

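```bash
python3 -m pendant '[[0,0,0,0,0,0,1],[0,0,0,0,0,0,1]]'; python3 - <<'E'
from h import *
s,o=look("wrist","w4.png");im=s["image"]; print(o["clock"],o["tool_pos"],o["orientation"],o["qvel"])
cv2.imwrite("pics/w4c.png",cv2.resize(im[0:215,120:320],None,fx=2.8*1,fy=2.8,interpolation=cv2.INTER_CUBIC))
E
```

```text
clock: 3.38
tool_pos: [0.4943, 0.0126, 0.47]
orientation: [-180.0, -0.1, 5.5]
force: [0.2, 0.3, -0.9]
opening: 0.0877
3.375 [0.49432555 0.01259529 0.47001394] [-1.79973175e+02 -1.14165544e-01  5.47498951e+00] [-0.12213794  0.03476421 -0.27377811 -0.27113673  0.1252959   0.37551012]
```

View pics/w4c.png

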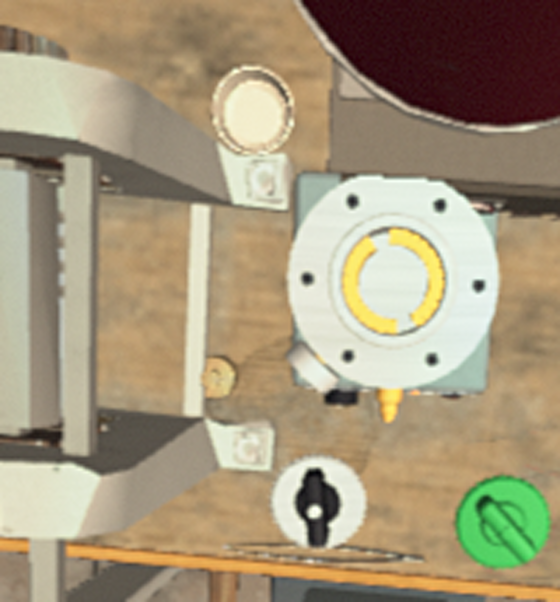

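```bash
python3 - <<'E'
from h import *
s=snapshot("wrist");o=ctrl.get_obs()
c=lambda x,y:(120+x/2.8-.3,y/2.8-.3)
P=lambda n,x,y,z:print(n,z,pix2w(s,*c(x,y),z,o).round(4)[:2])
for z in (.1,.15,.2,.25): P("furn front",510,130,z);P("furn left",377,80,z)
for z in (0,.02): P("frame base",210,416,z);P("frame base front",225,468,z); P("foot",274,420,z)
for z in (.2,.25,.3): P("frame toprear edge",96,460,z); P("front",100,535,z)
P("slotA",382,236,.127);P("slotB",404,328,.127)
P("tankL",288,280,.117);P("tankR",498,280,.117);P("tankT",393,175,.117);P("tankB",393,388,.117)
P("neckin L",330,280,.135);P("neckin R",455,280,.135)
P("capL",271,502,.051);P("capR",367,502,.051);P("capT",319,455,.051);P("capB",319,549,.051)
P("wing0",316,469,.0795);P("wing1",316,545,.0795)
E
```

```text
furn front 0.1 [ 0.6685 -0.0403]
furn left 0.1 [0.6876 0.0401]
furn front 0.15 [ 0.6589 -0.0352]
furn left 0.15 [0.6763 0.0381]
furn front 0.2 [ 0.6492 -0.03  ]
furn left 0.2 [0.665  0.0361]
furn front 0.25 [ 0.6396 -0.0248]
furn left 0.25 [0.6536 0.0341]
frame base 0 [0.4691 0.1477]
frame base front 0 [0.4307 0.1345]
foot 0 [0.4708 0.0997]
frame base 0.02 [0.4719 0.1438]
frame base front 0.02 [0.4346 0.131 ]
foot 0.02 [0.4735 0.0972]
frame toprear edge 0.2 [0.4677 0.1674]
front 0.2 [0.4267 0.1647]
frame toprear edge 0.25 [0.4778 0.1511]
front 0.25 [0.4413 0.1487]
frame toprear edge 0.3 [0.4879 0.1348]
front 0.3 [0.4558 0.1327]
slotA 0.127 [0.6001 0.0286]
slotB 0.127 [0.5499 0.0108]
tankL 0.117 [0.5707 0.0821]
tankR 0.117 [ 0.5828 -0.0422]
tankT 0.117 [0.6348 0.0256]
tankB 0.117 [0.5134 0.0138]
neckin L 0.135 [0.5727 0.0559]
neckin R 0.135 [ 0.5797 -0.0156]
capL 0.051 [0.4194 0.0917]
capR 0.051 [0.4261 0.0239]
capT 0.051 [0.4564 0.0604]
capB 0.051 [0.3882 0.0551]
wing0 0.0795 [0.4516 0.0596]
wing1 0.0795 [0.3989 0.0557]
```

```bash
python3 -m pendant '[[0,0,0,0,0.17,0,1],[0,0,0,0,0.34,0,1],[0,0,0,0,0.5,0,1],[0,0,0,0,0.5,0,1],[0,0,0,0,0.5,0,1]]'; python3 - <<'E'
from h import *
s,o=look("wrist","w5.png");print(o["tool_pos"],o["orientation"])
E
```

```text
clock: 4.1
tool_pos: [0.4941, 0.0132, 0.4704]
orientation: [-179.9, -28.8, 5.6]
force: [0.8, -0.6, 0.6]
opening: 0.0877
[0.49412799 0.01322587 0.47042644] [-179.91046694  -28.7613691     5.57695271]
```

View pics/w5.png

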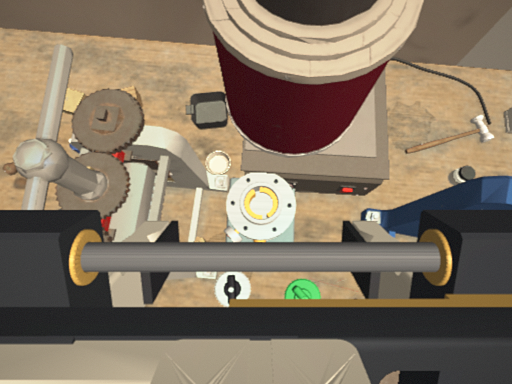

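```bash
python3 - <<'E'
import cv2
im=cv2.imread("pics/w5.png")
a=cv2.resize(im[60:220,190:410],None,fx=3.6,fy=3.6,interpolation=cv2.INTER_CUBIC);cv2.imwrite("pics/w5c.png",a)
im=cv2.imread("pics/top1.png")
a=cv2.resize(im[40:190,150:340],None,fx=4,fy=4,interpolation=cv2.INTER_CUBIC);cv2.imwrite("pics/top1d.png",a)
E
```

```text
(no output)
```

View pics/w5c.png

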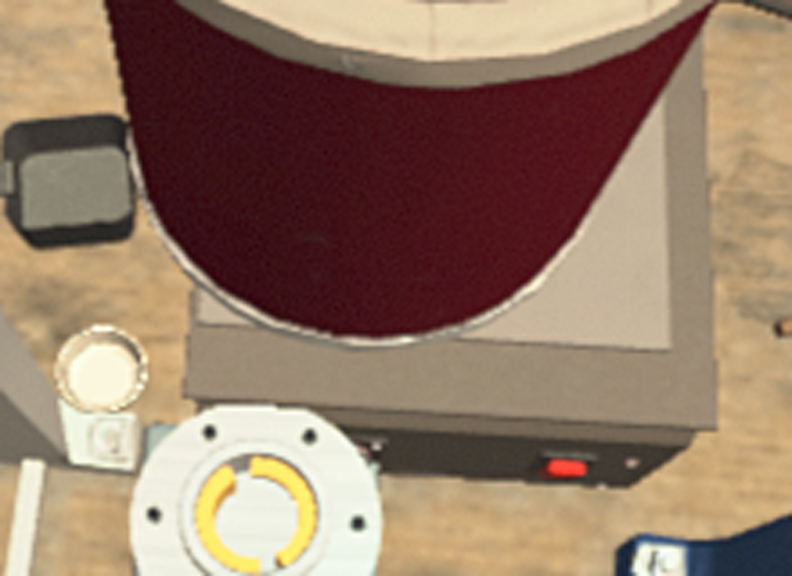

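View pics/top1d.png

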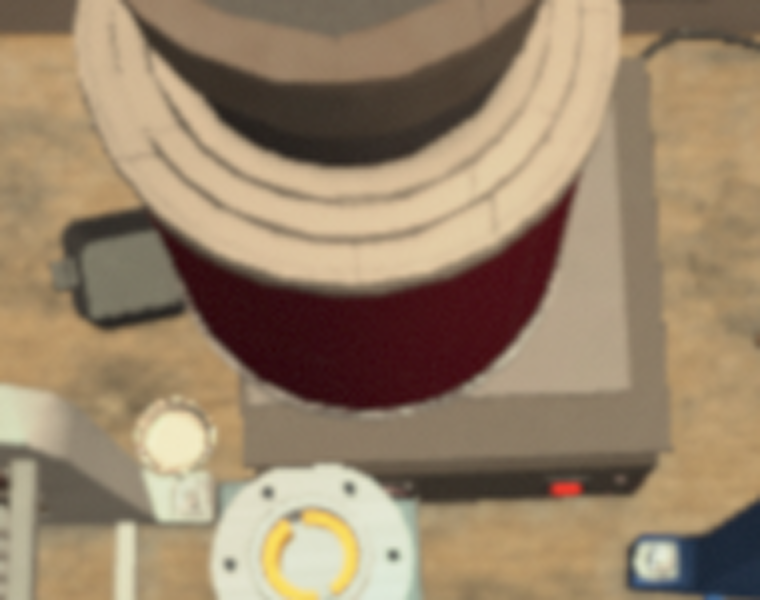

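```bash
python3 - <<'E'
from h import *
from scipy.optimize import least_squares
t=snapshot("top"); w=snapshot("wrist"); o=ctrl.get_obs()
A=[(150+x/4-.4,40+y/4-.4) for x,y in[(215,330),(265,382),(320,405),(370,411),(420,405),(480,380)]]
B=[(190+x/3.6-.4,60+y/3.6-.4) for x,y in[(150,210),(200,275),(270,325),(370,345),(460,332),(540,287)]]
def f(p):
    r=[]
    for uv in A:
        q=pix2w(t,*uv,p[3]);r.append(np.hypot(q[0]-p[0],q[1]-p[1])-p[2])
    for uv in B:
        q=pix2w(w,*uv,p[3],o);r.append(np.hypot(q[0]-p[0],q[1]-p[1])-p[2])
    return r
r=least_squares(f,[.77,-.02,.11,.15]);print(r.x,np.abs(r.fun).max(),"front x",r.x[0]-r.x[2])
# ring lower edges & box corner triangulate
def tri(ua,ub):
    ra,ea=campose(t);rb,eb=campose(w,o)
    def fz(p): return np.r_[np.array(w2pix(t,p))-ua,np.array(w2pix(w,p,o))-ub]
    q=least_squares(fz,[.65,0,.1]);return q.x.round(4),q.fun.round(1)
print("box TR corner",tri((150+667/4,40+450/4),(190+716/3.6,60+430/3.6)))
print("box TL corner",tri((150+243/4,40+466/4),(190+185/3.6,60+395/3.6)))
print("ring bottom",tri((150+350/4,40+295/4),(190+440/3.6,60+87/3.6)))
c=lambda x,y:(190+x/3.6-.4,60+y/3.6-.4)
print("slots w5",pix2w(w,*c(244,465),.127,o),pix2w(w,*c(268,566),.127,o))
E
```

```text
[ 0.79421118 -0.01914842  0.12598785  0.1314937 ] 0.0019672589168605037 front x 0.6682233259371749
box TR corner (array([ 0.6381, -0.1997,  0.1404]), array([ 0.3,  0.8, -0.2, -0.6]))
box TL corner (array([0.631 , 0.0605, 0.1369]), array([ 0.6,  0.2, -0.4, -0.2]))
ring bottom (array([ 0.6435, -0.0223,  0.3974]), array([ 3.2,  1.7, -1.7, -1.1]))
slots w5 [0.60118735 0.02824899 0.127     ] [0.55200699 0.01160885 0.127     ]
```

```bash
python3 - <<'E'
import numpy as np
F=np.array([.794,-.019]);N=np.array([.5765,.020])
e=np.linspace(-1,1,41)
pts=np.array([(a*.039,b*.0965) for a in e for b in e if max(abs(a),abs(b))==1])
for sh in (0,.010,.014,.018,.022,.026,.03):
    out=[]
    for yaw in (20,0,-20,-40,-60,-66,-70,-75):
        c,s=np.cos(np.radians(yaw)),np.sin(np.radians(yaw))
        P=N+(pts+[-sh,0])@np.array([[c,s],[-s,c]])
        out.append(round(1000*(np.hypot(*(P-F).T).min()-.127),1))
    print(sh,out)
E
```

```text
0 [np.float64(25.7), np.float64(51.5), np.float64(51.7), np.float64(26.3), np.float64(-0.7), np.float64(-5.8), np.float64(-8.1), np.float64(-9.8)]
0.01 [np.float64(35.7), np.float64(61.5), np.float64(61.7), np.float64(36.2), np.float64(7.6), np.float64(1.4), np.float64(-1.8), np.float64(-4.8)]
0.014 [np.float64(39.7), np.float64(65.5), np.float64(65.7), np.float64(40.2), np.float64(11.0), np.float64(4.4), np.float64(0.8), np.float64(-2.6)]
0.018 [np.float64(43.7), np.float64(69.5), np.float64(69.7), np.float64(44.2), np.float64(14.4), np.float64(7.5), np.float64(3.6), np.float64(-0.4)]
0.022 [np.float64(47.7), np.float64(73.5), np.float64(73.7), np.float64(48.2), np.float64(17.9), np.float64(10.6), np.float64(6.3), np.float64(2.0)]
0.026 [np.float64(51.6), np.float64(77.5), np.float64(77.7), np.float64(52.2), np.float64(21.4), np.float64(13.7), np.float64(9.2), np.float64(4.4)]
0.03 [np.float64(55.6), np.float64(81.5), np.float64(81.7), np.float64(56.2), np.float64(24.9), np.float64(16.9), np.float64(12.1), np.float64(6.9)]
```

```bash
cat >> h.py <<'E'
def Rt(yaw,tilt):  # tool down, x along yaw, z leaning towards +x by tilt
    return Ro.from_euler("z",yaw,degrees=True)*Ro.from_euler("x",180,degrees=True)*Ro.from_euler("y",tilt,degrees=True)
def rel(pos,R,o=None,p0=None,R0=None):
    if p0 is None:
        o=o or ctrl.get_obs(); p0=o["tool_pos"]; R0=Ro.from_euler("xyz",o["orientation"],degrees=True)
    d=R0.inv().apply(np.asarray(pos)-p0); r=(R0.inv()*R).as_rotvec()
    print(d.round(4),r.round(4)); return d,r
CAP=np.array([.423,.059]);NECK=np.array([.5765,.020])
def tcp_for(c,z,yaw,tilt,off=.014,gz=.031):
    # c cap origin xy, z cap origin height
    R=Rt(yaw,tilt); w=np.array([np.cos(np.radians(yaw)),np.sin(np.radians(yaw)),0])
    g=np.array([c[0],c[1],z+gz])-off*w
    return g+.019*R.apply([0,0,1]),R
E
python3 - <<'E'
from h import *
p,R=tcp_for(CAP,.044,5.3,15); print(p,R.apply([0,0,1]))
for h in (.25,.1): rel(p+[0,0,h],R)
E
```

```text
[0.41395639 0.05816105 0.05664741] [ 0.25771252  0.02390727 -0.96592583]
[-0.1457 -0.052   0.1063] [-0.002  -0.2381  0.0041]
[-0.2176 -0.0519  0.238 ] [-0.002  -0.2381  0.0041]
```

```bash
python3 -m pendant '[[-0.05,-0.017,0.035,0,-0.12,0,1],[-0.1,-0.035,0.07,0,-0.238,0.004,1],[-0.146,-0.052,0.106,0,-0.238,0.004,1],[-0.17,-0.052,0.15,0,-0.238,0.004,1],[-0.194,-0.052,0.194,0,-0.238,0.004,1],[-0.218,-0.052,0.238,0,-0.238,0.004,1],[-0.218,-0.052,0.238,0,-0.238,0.004,1],[-0.218,-0.052,0.238,0,-0.238,0.004,1]]'; python3 - <<'E'
from h import *
s,o=look("wrist","w6.png");print(o["tool_pos"],o["orientation"],o["joint_pos"])
look("top","top6.png");look("scene","sc6.png")
p,R=tcp_for(CAP,.044,5.3,15);print(p)
E
```

```text
clock: 5.25
tool_pos: [0.414, 0.0586, 0.1575]
orientation: [-179.9, -15.1, 5.4]
force: [-0.2, 0.2, 1.3]
opening: 0.0881
[0.41401909 0.05857239 0.15749437] [-179.92129113  -15.07741316    5.38333728] [ 45.60053369 -15.23512247 -49.7823848   13.74888963 -44.61042463
  40.89683   ]
[0.41395639 0.05816105 0.05664741]
```

View pics/w6.png

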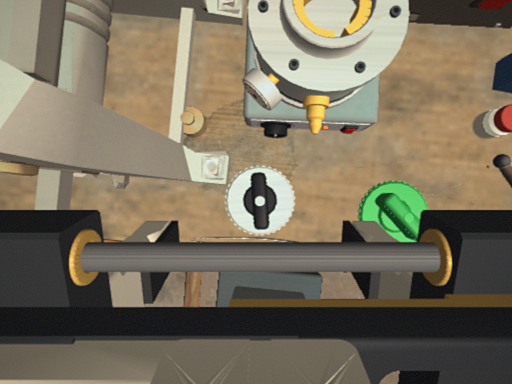

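View pics/sc6.png

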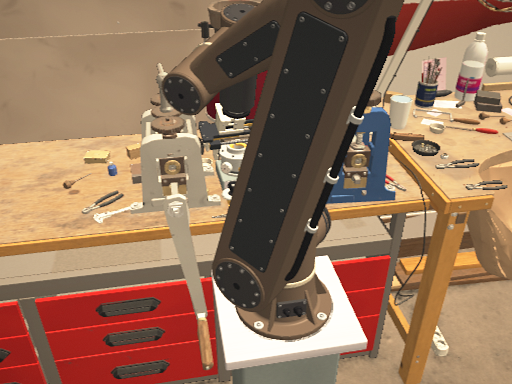

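View pics/top6.png

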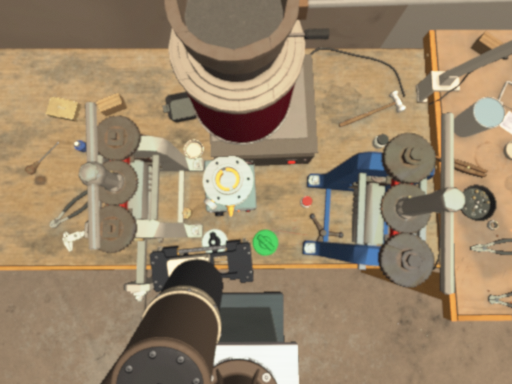

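```bash
python3 - <<'E'
from h import *
s=snapshot("wrist");o=ctrl.get_obs()
cv2.imwrite("pics/w6c.png",cv2.resize(s["image"][150:250,200:330],None,fx=6,fy=6,interpolation=cv2.INTER_CUBIC))
for n,u,v,z in[("L",226,200,.051),("R",295,200,.051),("T",260,165,.051),("B",260,235,.051),("w0",260,173,.0795),("w1",261,228,.0795)]:print(n,pix2w(s,u,v,z,o).round(4))
E
```

```text
L [0.419  0.0918 0.051 ]
R [0.4255 0.0244 0.051 ]
T [0.4564 0.0619 0.051 ]
B [0.3881 0.0553 0.051 ]
w0 [0.4467 0.0608 0.0795]
w1 [0.3981 0.0553 0.0795]
```

View pics/w6c.png

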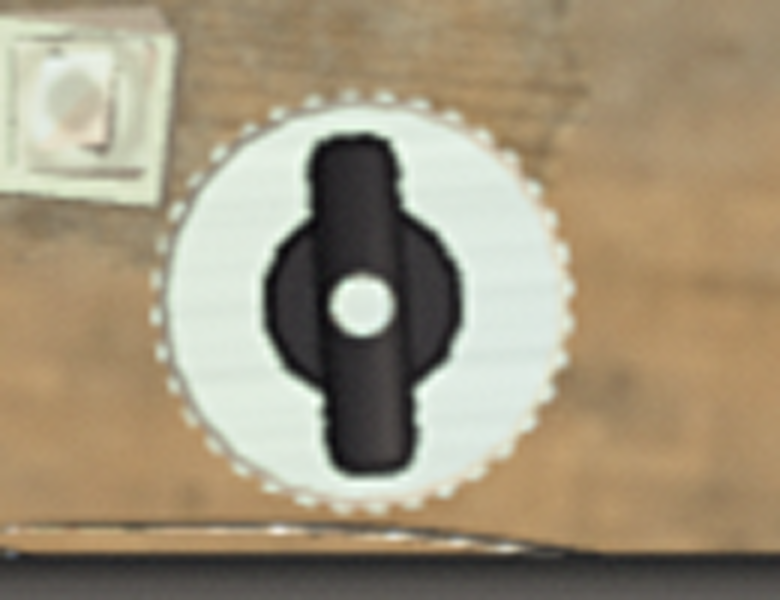

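```bash
sed -i 's/CAP=.*;NECK/CAP=np.array([.4225,.0583]);NECK/' h.py; python3 - <<'E'
from h import *
p,R=tcp_for(CAP,.044,7.5,15,gz=.034); print(p)
for h in (.05,.02,0): rel(p+[0,0,h],R)
E
```

```text
[0.41349526 0.0571145  0.05964741]
[-0.0126  0.0016  0.046 ] [ 0.0063 -0.0027 -0.0361]
[-0.0204  0.0017  0.075 ] [ 0.0063 -0.0027 -0.0361]
[-0.0257  0.0018  0.0943] [ 0.0063 -0.0027 -0.0361]
```

```bash
python3 -m pendant '[[-0.006,0.001,0.023,0.006,-0.003,-0.036,1],[-0.0126,0.0016,0.046,0.006,-0.003,-0.036,1],[-0.0165,0.0017,0.06,0.006,-0.003,-0.036,1],[-0.0204,0.0017,0.075,0.006,-0.003,-0.036,1],[-0.0204,0.0017,0.075,0.006,-0.003,-0.036,1]]'; python3 - <<'E'
from h import *
o=ctrl.get_obs();print(o["joint_pos"],o["tool_pos"],o["orientation"])
p,R=tcp_for(CAP,.044,7.5,15,gz=.034)
rel(p,R)
look("wrist","w7.png")
E
```

```text
clock: 6.08
tool_pos: [0.4142, 0.056, 0.0801]
orientation: [180.0, -14.6, 7.5]
force: [-0.8, 0.1, -0.2]
opening: 0.0876
[ 43.37929656  -8.39640384 -58.1621011   17.55223682 -29.48008291
  39.63123201] [0.41423538 0.05600805 0.08014135] [179.95863348 -14.61623044   7.51876781]
[-0.0057 -0.0012  0.0197] [0.0006 0.0067 0.0003]
```

View pics/w7.png

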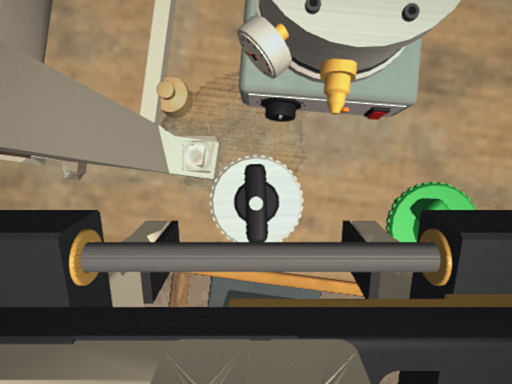

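```bash
python3 - <<'E'
from h import *
s=snapshot("wrist");o=ctrl.get_obs()
for n,u,v,z in[("L",210,202,.051),("R",304,202,.051),("T",256,156,.051),("w0",254,166,.0795),("w1",258,243,.0795),("foot",216,178,.02),("frame corner",160,130,.02),("frame front low",168,175,.02)]:print(n,pix2w(s,u,v,z,o).round(4))
p,R=tcp_for(CAP,.044,8,10,gz=.034); print(p)
for h in (.02,0): rel(p+[0,0,h],R)
E
```

```text
L [0.4181 0.0927 0.051 ]
R [0.4273 0.0241 0.051 ]
T [0.4562 0.0636 0.051 ]
w0 [0.4465 0.0632 0.0795]
w1 [0.3976 0.0541 0.0795]
foot [0.437  0.0952 0.02  ]
frame corner [0.4706 0.147  0.02  ]
frame front low [0.4341 0.1353 0.02  ]
[0.41190345 0.05681075 0.05928865]
[-0.0028 -0.0008  0.0008] [ 0.0018 -0.0817 -0.0082]
[-0.0079 -0.0008  0.0202] [ 0.0018 -0.0817 -0.0082]
```

```bash
python3 -m pendant '[[-0.003,-0.001,0.001,0.002,-0.082,-0.02,1],[-0.0055,-0.001,0.01,0.002,-0.082,-0.02,1],[-0.008,-0.001,0.02,0.002,-0.082,-0.02,1],[-0.008,-0.001,0.02,0.002,-0.082,-0.02,1]]'; python3 - <<'E'
from h import *
o=ctrl.get_obs();print(o["joint_pos"],o["tool_pos"],o["orientation"])
s,o=look("wrist","w8.png")
look("top","top8.png")
cv2.imwrite("pics/w8c.png",cv2.resize(s["image"][100:300,150:370],None,fx=3.6,fy=3.6,interpolation=cv2.INTER_CUBIC))
E
```

```text
clock: 6.68
tool_pos: [0.4097, 0.0554, 0.0573]
orientation: [179.8, -9.8, 8.7]
force: [1.0, -0.3, 0.3]
opening: 0.0875
[ 41.09248202  -3.09887347 -54.00173769  10.52646304 -31.34518911
  48.94555906] [0.40974764 0.05537058 0.05730538] [179.75327387  -9.8196288    8.68634339]
```

View pics/w8c.png

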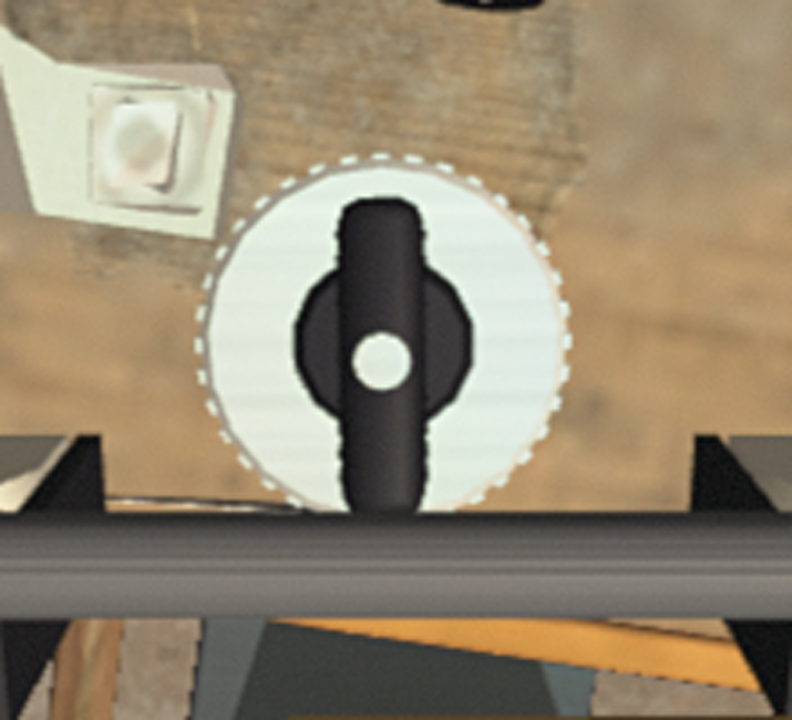

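```bash
python3 -m pendant '[[0.003,-0.001,-0.002,0,0,0,1],[0.003,-0.001,-0.002,0,0,0,1],[0.003,-0.001,-0.002,0,0,0,-1],[0.003,-0.001,-0.002,0,0,0,-1],[0.003,-0.001,-0.002,0,0,0,-1],[0.003,-0.001,-0.002,0,0,0,-1],[0.003,-0.001,-0.002,0,0,0,-1],[0.003,-0.001,-0.002,0,0,0,-1]]'; python3 - <<'E'
from h import *
s,o=look("wrist","w9.png");print(o["tool_pos"],o["orientation"],o["opening"],o["force"],o["moment"])
cv2.imwrite("pics/w9c.png",cv2.resize(s["image"][100:300,150:370],None,fx=3.6,fy=3.6,interpolation=cv2.INTER_CUBIC))
E
```

```text
clock: 7.78
tool_pos: [0.4135, 0.058, 0.061]
orientation: [179.8, -9.9, 8.7]
force: [-0.3, 0.5, 0.2]
opening: 0.0334
[0.41353183 0.0579686  0.06095521] [179.84299427  -9.91186268   8.68593833] 0.033384169096113026 [-0.33132736  0.45223485  0.22750944] [-0.19907609  0.68413715  0.00404195]
```

View pics/w9c.png

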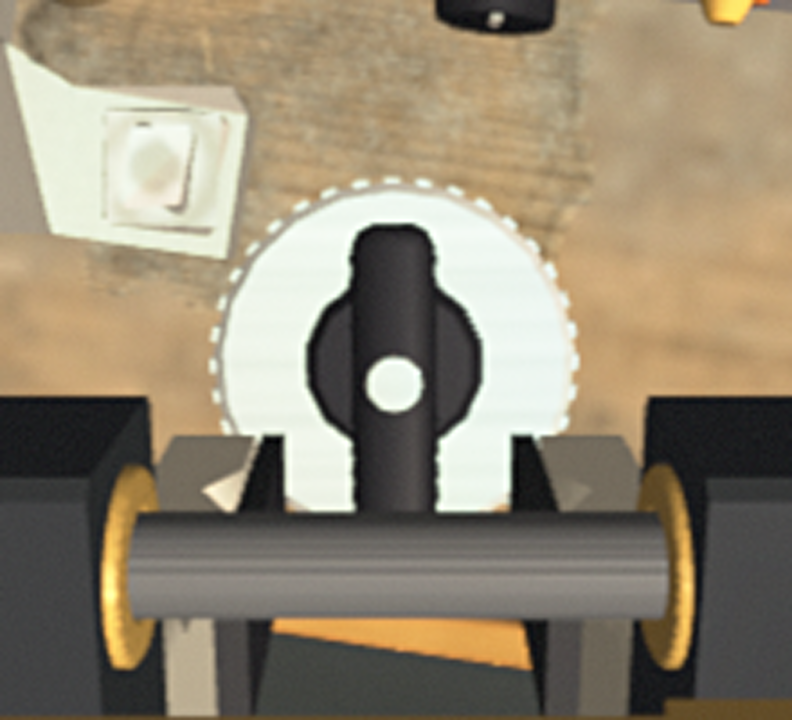

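```bash
python3 -m pendant '[[0,0,0,0,0,0,-1],[0,0,0,0,0,0,-1],[0,0,0,0,0,0,-1],[0,0,0,0,0,0,-1]]'; python3 - <<'E'
from h import *
s,o=look("wrist","w10.png");print(o["tool_pos"],o["orientation"],o["opening"],o["force"],o["moment"])
cv2.imwrite("pics/w10c.png",cv2.resize(s["image"][100:300,150:370],None,fx=3.6,fy=3.6,interpolation=cv2.INTER_CUBIC))
E
```

```text
clock: 8.32
tool_pos: [0.4136, 0.058, 0.061]
orientation: [179.8, -9.9, 8.7]
force: [-0.6, -0.0, 0.4]
opening: 0.0005
[0.41356266 0.05798959 0.06098773] [179.84386748  -9.91676761   8.69120621] 0.0005343227517538738 [-0.57856288 -0.02766883  0.35242729] [-0.21199303  0.68384621  0.04498333]
```

View pics/w10c.png

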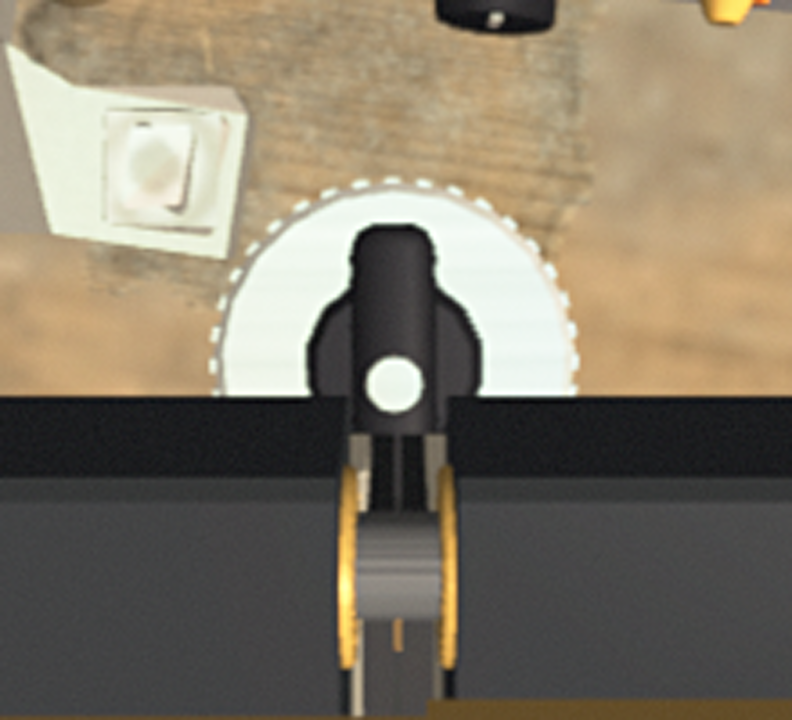

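```bash
python3 - <<'E'
from h import *
s=snapshot("wrist");o=ctrl.get_obs()
print("TCP",w2pix(s,o["tool_pos"],o))
T=s["tool_from_camera"];K=s["mtx"]
def tp(p):
    c=T[:3,:3].T@(np.array(p)-T[:3,3]); return (K[0,0]*c[0]/-c[2]+K[0,2],K[1,1]*-c[1]/-c[2]+K[1,2])
for p in [(0,0,0),(0.0095,0,0),(-.0095,0,0),(.0095,0,-.019),(-.0095,0,-.019),(.0095,0,-.047)]: print(p,np.round(tp(p),1))
for p in [(.0,.0,.0795),(-.026,0,.0795),(.026,0,.0795)]:
    a=np.radians(8.7); q=[.4225+p[0]*np.cos(a),.0583+p[0]*np.sin(a),p[2]]; print(p,np.round(w2pix(s,q,o),1))
cv2.imwrite("pics/w11.png",s["image"])
look("scene","sc11.png");look("top","top11.png")
E
```

```text
TCP (np.float64(258.0083701197658), np.float64(216.7282092608366))
(0, 0, 0) [258.  216.7]
(0.0095, 0, 0) [258.  202.5]
(-0.0095, 0, 0) [258.  230.6]
(0.0095, 0, -0.019) [257.7 212.1]
(-0.0095, 0, -0.019) [257.8 242.7]
(0.0095, 0, -0.047) [257.3 230.3]
(0.0, 0.0, 0.0795) [259.6 206.8]
(-0.026, 0, 0.0795) [259.6 250.8]
(0.026, 0, 0.0795) [259.6 161.8]
```

View pics/w11.png

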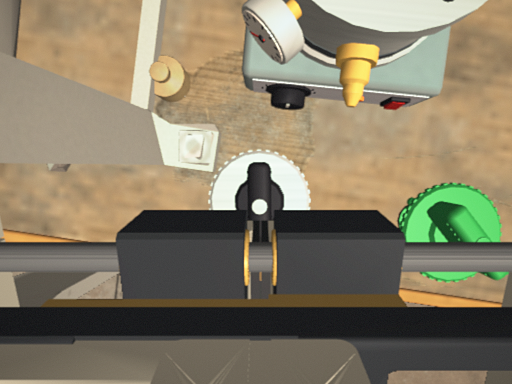

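```bash
python3 - <<'E'
import cv2
a=cv2.imread("pics/top11.png")[200:300,130:290]
b=cv2.imread("pics/sc11.png")[90:240,170:330]
cv2.imwrite("pics/a11.png",cv2.resize(a,None,fx=5,fy=5,interpolation=cv2.INTER_CUBIC))
cv2.imwrite("pics/b11.png",cv2.resize(b,None,fx=4,fy=4,interpolation=cv2.INTER_CUBIC))
E
```

```text
(no output)
```

View pics/a11.png

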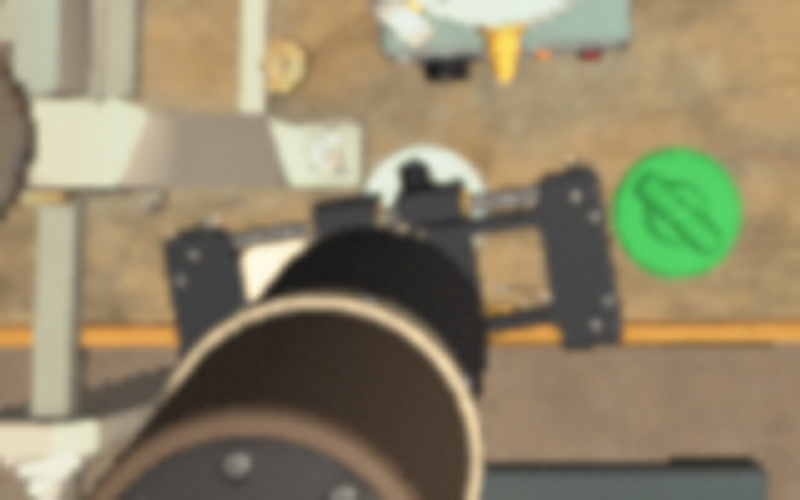

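View pics/b11.png

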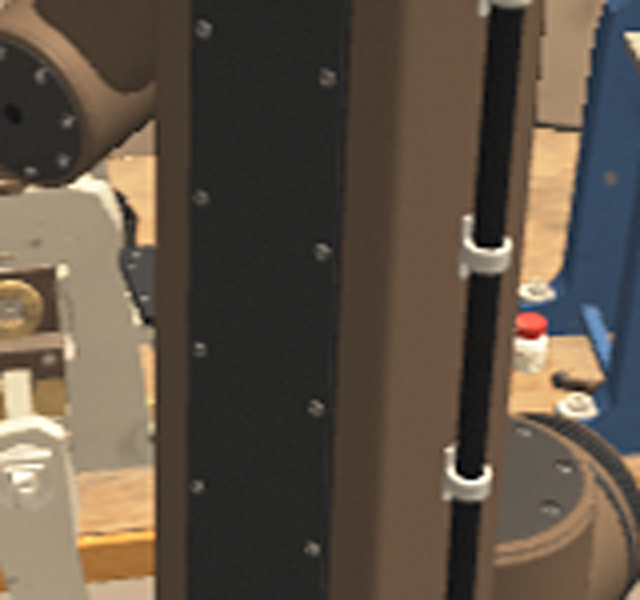

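```bash
python3 -m pendant '[[0,0,0,0,0,0,0],[0,0,0,0,0,0,0],[0,0,0,0,-0.033,0,0],[-0.002,-0.001,0.01,0,-0.033,0,0],[-0.0034,-0.001,0.02,0,-0.033,0,0],[-0.0034,-0.001,0.02,0,-0.033,0,0]]'; python3 - <<'E'
from h import *
s,o=look("wrist","w12.png");print(o["tool_pos"],o["orientation"],o["opening"],o["force"],o["joint_pos"])
cv2.imwrite("pics/w12c.png",cv2.resize(s["image"][100:300,150:370],None,fx=3.6,fy=3.6,interpolation=cv2.INTER_CUBIC))
E
```

```text
clock: 9.28
tool_pos: [0.4123, 0.058, 0.0394]
orientation: [179.8, -7.9, 8.7]
force: [-1.2, -0.1, -0.4]
opening: 0.0435
[0.4123168  0.05797838 0.03936762] [179.75466602  -7.89212462   8.69513511] 0.04345263884438721 [-1.16245329 -0.09884809 -0.40829398] [ 39.97383871   0.54161179 -52.68604666   8.51265643 -30.41906351
  51.59876385]
```

View pics/w12c.png

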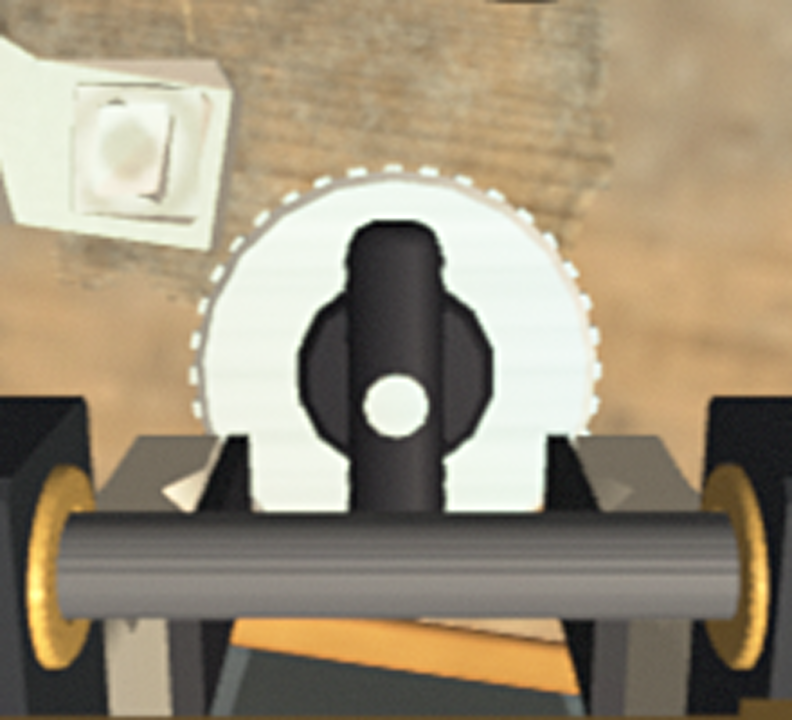

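```bash
python3 -m pendant '[[-0.001,0,0.008,0,0,0,0],[-0.0022,0,0.015,0,0,0,0],[-0.0022,0,0.015,0,0,0,0],[-0.0022,0,0.015,0,0,0,-1],[-0.0022,0,0.015,0,0,0,-1],[-0.0022,0,0.015,0,0,0,-1],[-0.0022,0,0.015,0,0,0,-1],[-0.0022,0,0.015,0,0,0,-1],[-0.0022,0,0.015,0,0,0,-1]]'; python3 - <<'E'
from h import *
s,o=look("wrist","w13.png");print(o["tool_pos"],o["orientation"],o["opening"],o["force"],o["joint_pos"])
cv2.imwrite("pics/w13c.png",cv2.resize(s["image"][100:300,150:370],None,fx=3.6,fy=3.6,interpolation=cv2.INTER_CUBIC))
E
```

```text
clock: 10.45
tool_pos: [0.4135, 0.0589, 0.0256]
orientation: [179.8, -8.0, 8.7]
force: [-0.9, -0.5, 2.6]
opening: 0.0134
[0.41349759 0.05886061 0.02563205] [179.84169416  -8.03184309   8.68740082] 0.01342484862139752 [-0.881143   -0.45025709  2.5584732 ] [ 39.87299656   2.16141312 -54.02893969   9.36868872 -27.32051637
  50.7187985 ]
```

View pics/w13c.png

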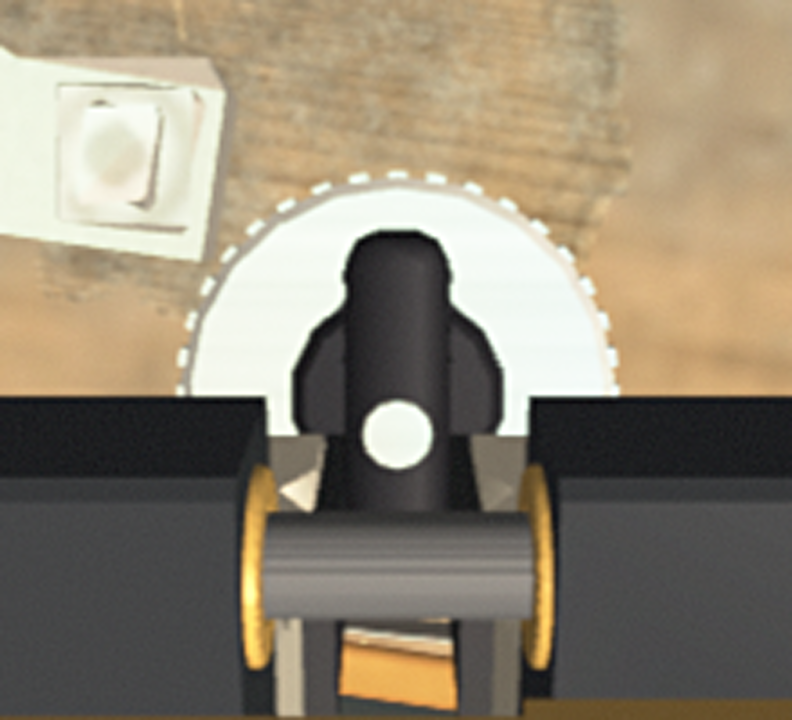

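```bash
python3 - <<'E'
from h import *
s=snapshot("wrist");o=ctrl.get_obs()
print(pix2w(s,150+398/3.6-.4,100+435/3.6-.4,.0795,o), pix2w(s,150+398/3.6-.4,100+232/3.6-.4,.0795,o),"flange",pix2w(s,150+398/3.6-.4,100+172/3.6-.4,.051,o))
for u in (150+180/3.6,150+618/3.6): print(pix2w(s,u,100+385/3.6,.051,o))
E
```

```text
[0.42259673 0.05897288 0.0795    ] [0.44855588 0.06295749 0.0795    ] flange [0.45669403 0.06414946 0.051     ]
[0.41912281 0.09227049 0.051     ]
[0.42938377 0.02528567 0.051     ]
```

```bash
python3 - <<'E'
from h import *
import json
o=ctrl.get_obs();R0=Ro.from_euler("xyz",o["orientation"],degrees=True)
Rc=Ro.from_euler("z",8.7,degrees=True)
inv=Rc.inv()  # cap->: tcp in cap frame
t=inv.apply(o["tool_pos"]-np.array([.4227,.059,.044])); q=(inv*R0)
json.dump({"t":t.tolist(),"q":q.as_quat().tolist()},open("grip.json","w"))
print(t,q.as_euler("xyz",degrees=True))
open("h.py","a").write('''
import json
def tgt(x,y,z,yaw):
    g=json.load(open("grip.json")); R=Ro.from_euler("z",yaw,degrees=True)
    return np.array([x,y,z])+R.apply(g["t"]), R*Ro.from_quat(g["q"])
def capnow(o=None):
    o=o or ctrl.get_obs(); g=json.load(open("grip.json"))
    R=Ro.from_euler("xyz",o["orientation"],degrees=True)*Ro.from_quat(g["q"]).inv()
    return o["tool_pos"]-R.apply(g["t"]), R.as_euler("xyz",degrees=True)
''')
E
python3 - <<'E'
from h import *
for a in [(.4227,.059,.094,8.7),(.4227,.059,.15,8.7),(.43,.057,.19,8.7),(.5,.039,.195,14),(.5765,.02,.195,19.5)]: rel(*tgt(*a))
E
```

```text
[-0.00911053  0.001263   -0.01836061] [ 1.79843881e+02 -8.03325917e+00 -1.58041497e-02]
[ 0.007   0.0001 -0.0495] [ 0.  0. -0.]
[ 0.0148  0.0003 -0.105 ] [ 0.  0. -0.]
[ 0.0272  0.0035 -0.1436] [ 0.  0. -0.]
[ 0.0937  0.0327 -0.1392] [ 0.0129  0.0002 -0.0916]
[ 0.1657  0.0639 -0.1289] [ 0.0263  0.0005 -0.1866]
```

```bash
python3 -m pendant '[[0.003,0,-0.02,0,0,0,-1],[0.007,0,-0.05,0,0,0,-1],[0.015,0,-0.105,0,0,0,-1],[0.027,0.0035,-0.143,0,0,0,-1],[0.06,0.018,-0.141,0.006,0,-0.045,-1],[0.094,0.033,-0.139,0.013,0,-0.09,-1],[0.13,0.049,-0.134,0.02,0,-0.14,-1],[0.166,0.064,-0.129,0.026,0,-0.187,-1],[0.166,0.064,-0.129,0.026,0,-0.187,-1],[0.166,0.064,-0.129,0.026,0,-0.187,-1]]'; python3 - <<'E'
from h import *
s,o=look("wrist","w14.png");print(capnow(o),o["opening"],o["force"],o["moment"],o["joint_pos"])
look("top","top14.png")
E
```

```text
clock: 11.8
tool_pos: [0.5667, 0.0177, 0.1753]
orientation: [179.9, -7.8, 19.4]
force: [0.1, 0.1, -3.1]
opening: 0.0137
(array([0.57572573, 0.01960395, 0.19364373]), array([1.07223600e-02, 1.91610651e-01, 1.94560494e+01])) 0.013696222690178728 [ 0.12345775  0.11279762 -3.06136611] [-0.32959245  0.78896021 -0.0329318 ] [ 21.94117942   6.24985054 -21.60125669   0.59894637 -54.32240288
  87.1715583 ]
```

View pics/w14.png

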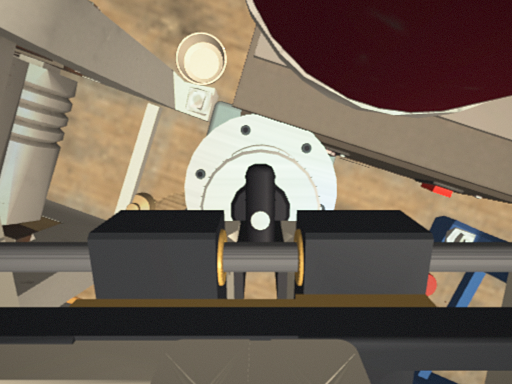

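View pics/top14.png

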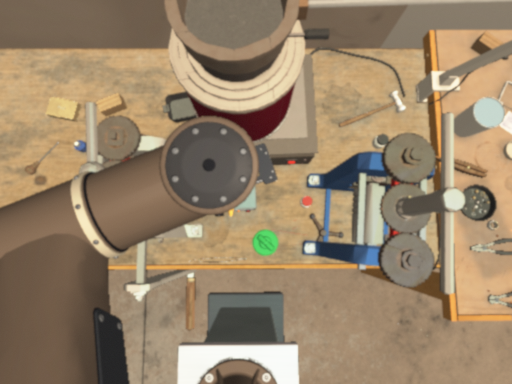

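```bash
python3 - <<'E'
from h import *
s=snapshot("wrist");o=ctrl.get_obs();im=s["image"]
c,e=capnow(o);print(c,e)
print("dot",pix2w(s,260,220,c[2]+.0355,o))
cv2.imwrite("pics/w15c.png",cv2.resize(im[90:270,160:360],None,fx=4,fy=4,interpolation=cv2.INTER_CUBIC))
E
```

```text
[0.57586483 0.02011032 0.19492641] [-7.46051657e-03  5.35135769e-02  1.95411743e+01]
dot [0.57572206 0.02019344 0.23042641]
```

View pics/w15c.png

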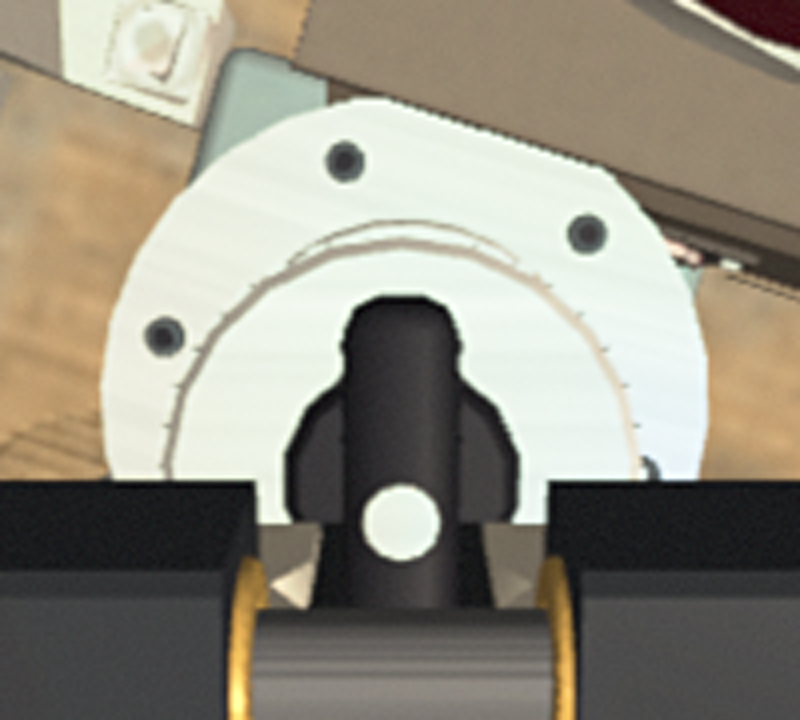

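```bash
python3 - <<'E'
from h import *
from scipy.optimize import least_squares
s=snapshot("wrist");o=ctrl.get_obs()
Q=np.array([pix2w(s,160+x/4-.4,90+y/4-.4,.117,o)[:2] for x,y in[(102,390),(125,290),(180,190),(280,118),(380,98),(640,200),(690,290),(708,400)]])
f=lambda p:np.hypot(*(Q-p[:2]).T)-p[2]
r=least_squares(f,[.576,.02,.063]);print(r.x,r.fun.round(4))
f2=lambda p:np.hypot(*(Q-p[:2]).T)-.063
r=least_squares(f2,[.576,.02]);print(r.x,r.fun.round(4))
Q=np.array([pix2w(s,160+x/4-.4,90+y/4-.4,.135,o)[:2] for x,y in[(295,258),(340,232),(400,222),(470,232),(515,262)]])
f2=lambda p:np.hypot(*(Q-p[:2]).T)-.0375
r=least_squares(f2,[.576,.02]);print("rim",r.x,r.fun.round(4))
E
```

```text
[0.57731891 0.01963573 0.06259341] [ 0.0002 -0.0006  0.0005  0.0004 -0.0008  0.0004 -0.     -0.0001]
[0.57679384 0.01946739] [-0.0002 -0.0008  0.0005  0.0005 -0.0006  0.0004 -0.0002 -0.0005]
rim [0.57585126 0.01987113] [-0.0004  0.0002  0.0002  0.0005 -0.0006]
```

```bash
python3 - <<'E'
from h import *
for z in (.175,.16,.153): rel(*tgt(.5764,.0199,z,19.5))
E
```

```text
[-0.0025  0.0003  0.02  ] [0.     0.0005 0.0009]
[-0.0046  0.0003  0.0349] [0.     0.0005 0.0009]
[-0.0056  0.0003  0.0418] [0.     0.0005 0.0009]
```

```bash
python3 -m pendant '[[-0.0012,0.0003,0.01,0,0,0,-1],[-0.0025,0.0003,0.02,0,0,0,-1],[-0.0036,0.0003,0.028,0,0,0,-1],[-0.0046,0.0003,0.035,0,0,0,-1],[-0.005,0.0003,0.038,0,0,0,-1],[-0.0056,0.0003,0.0418,0,0,0,-1],[-0.0056,0.0003,0.0418,0,0,0,-1]]'; python3 - <<'E'
from h import *
o=ctrl.get_obs();print(capnow(o),o["opening"],o["force"],o["moment"])
for z in (.149,.147,.145,.143): rel(*tgt(.5764,.0199,z,19.5))
E
```

```text
clock: 12.88
tool_pos: [0.568, 0.0177, 0.1342]
orientation: [179.8, -8.0, 19.5]
force: [0.3, 0.4, -3.0]
opening: 0.0136
(array([0.57701703, 0.01953603, 0.15259996]), array([-1.82610685e-02,  5.90679527e-02,  1.95153334e+01])) 0.013636190508114794 [ 0.2959348   0.36412425 -3.04679507] [-0.31500609  0.7603987   0.00307035]
[-0.0009 -0.0006  0.0035] [0.0003 0.001  0.0003]
[-0.0012 -0.0006  0.0055] [0.0003 0.001  0.0003]
[-0.0015 -0.0006  0.0075] [0.0003 0.001  0.0003]
[-0.0018 -0.0006  0.0095] [0.0003 0.001  0.0003]
```

```bash
python3 -m pendant '[[-0.0002,0,0.0015,0,0,0,-1],[-0.0004,-0.0003,0.003,0,0,0,-1],[-0.0004,-0.0003,0.003,0,0,0,-1]]'; python3 - <<'E'
from h import *
o=ctrl.get_obs();print(capnow(o),o["opening"],o["force"],o["moment"])
E
```

```text
clock: 13.25
tool_pos: [0.568, 0.018, 0.1314]
orientation: [179.8, -8.0, 19.5]
force: [0.1, 0.7, -3.4]
opening: 0.0137
(array([0.57701526, 0.0198841 , 0.14975484]), array([-1.81239513e-02,  3.86001510e-02,  1.95177317e+01])) 0.013673079066067002 [ 0.11694697  0.67887816 -3.36788457] [-0.3050153   0.76955268 -0.0247486 ]
```

```bash
python3 -m pendant '[[-0.0002,0,0.0015,0,0,0,-1],[-0.0004,0,0.003,0,0,0,-1],[-0.0004,0,0.003,0,0,0,-1]]'; python3 - <<'E'
from h import *
o=ctrl.get_obs();print(capnow(o),o["opening"],o["force"],o["moment"])
E
```

```text
clock: 13.62
tool_pos: [0.5683, 0.018, 0.1285]
orientation: [179.8, -8.0, 19.5]
force: [0.8, -0.4, -2.1]
opening: 0.0137
(array([0.57733647, 0.01988562, 0.14683967]), array([-2.76198086e-02,  1.06694566e-02,  1.95250463e+01])) 0.013658538364989386 [ 0.78748845 -0.44279991 -2.05306492] [-0.58559292  0.23261706  0.00560923]
```

```bash
python3 - <<'E'
from h import *
for z in (.1445,.143,.141): rel(*tgt(.5766,.0199,z,19.5))
E
```

```text
[-0.001  -0.0003  0.0022] [0.0004 0.0002 0.0005]
[-0.0012 -0.0003  0.0037] [0.0004 0.0002 0.0005]
[-0.0015 -0.0003  0.0057] [0.0004 0.0002 0.0005]
```

```bash
python3 -m pendant '[[-0.0007,0,0.001,0,0,0,-1],[-0.0009,0,0.0022,0,0,0,-1],[-0.0012,0,0.0037,0,0,0,-1],[-0.0012,0,0.0037,0,0,0,-1]]'; python3 - <<'E'
from h import *
o=ctrl.get_obs();print(capnow(o),o["opening"],o["force"],o["moment"])
E
```

```text
clock: 14.12
tool_pos: [0.5677, 0.0177, 0.1251]
orientation: [179.8, -8.0, 19.5]
force: [-0.5, -1.6, 3.1]
opening: 0.014
(array([0.57674201, 0.01960468, 0.14342878]), array([-3.66152253e-02, -4.77980858e-03,  1.95300183e+01])) 0.014025886220160157 [-0.54970735 -1.58294443  3.08892207] [-0.69030545  0.47890095  0.00784144]
```

```bash
python3 -m pendant '[[-0.0003,0,0.0022,0,0,0,-1],[-0.0006,0,0.0044,0,0,0,-1],[-0.0009,0,0.0066,0,0,0,-1],[-0.0009,0,0.0066,0,0,0,-1]]'; python3 - <<'E'
from h import *
o=ctrl.get_obs();print(capnow(o),o["opening"],o["force"],o["moment"])
s,o=look("wrist","w16.png")
E
```

```text
clock: 14.62
tool_pos: [0.5679, 0.0177, 0.119]
orientation: [179.8, -8.1, 19.5]
force: [-3.8, -1.0, 9.8]
opening: 0.0137
(array([0.57685135, 0.01952675, 0.13732236]), array([-0.04741042, -0.02492383, 19.53137222])) 0.013689750290843985 [-3.83897163 -1.01498006  9.83834181] [-0.53621442  1.36016805  0.0180277 ]
```

View pics/w16.png

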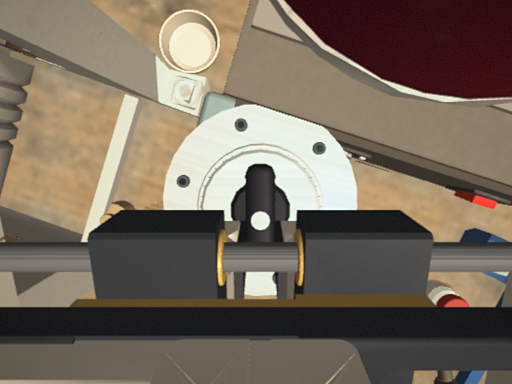

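```bash
python3 - <<'E'
from h import *
for y in (19.5,11,2,-7,-16,-25,-34,-42): print(y,end=' ');rel(*tgt(.5766,.0197,.1363,y))
E
```

```text
19.5 [-0.0003 -0.0003  0.001 ] [ 0.0007 -0.0005  0.0006]
11 [-0.     -0.0016  0.0011] [-0.0201 -0.0009  0.1475]
2 [ 0.0005 -0.0029  0.0011] [-0.0421 -0.0014  0.303 ]
-7 [ 0.0012 -0.0042  0.0012] [-0.0641 -0.0019  0.4586]
-16 [ 0.0021 -0.0053  0.0014] [-0.086  -0.0024  0.6141]
-25 [ 0.0031 -0.0063  0.0015] [-0.1081 -0.0028  0.7696]
-34 [ 0.0043 -0.0071  0.0017] [-0.1301 -0.0033  0.9252]
-42 [ 0.0055 -0.0076  0.0018] [-0.1496 -0.0037  1.0634]
```

```bash
python3 -m pendant '[[-0.0003,-0.0003,0.001,0,0,0,-1],[-0.0002,-0.001,0.001,-0.01,-0.0005,0.074,-1],[0,-0.0016,0.0011,-0.02,-0.001,0.147,-1],[0.0005,-0.0029,0.0011,-0.042,-0.001,0.303,-1],[0.0005,-0.0029,0.0011,-0.042,-0.001,0.303,-1]]'; python3 - <<'E'
from h import *
o=ctrl.get_obs();print(capnow(o),o["opening"],o["force"],o["moment"])
for y in (2,-7,-16,-25,-34,-42,-50): print(y,end=' ');rel(*tgt(.5766,.0197,.1363,y))
E
```

```text
clock: 15.3
tool_pos: [0.5679, 0.0209, 0.1183]
orientation: [179.8, -8.1, 1.9]
force: [-2.2, -2.3, 10.8]
opening: 0.0135
(array([0.57700178, 0.01998729, 0.1367187 ]), array([ 0.00407207, -0.07716629,  1.90555911])) 0.013498360516369007 [-2.16354223 -2.28970848 10.76993729] [-0.99042389  0.8144818  -0.30613645]
2 [-0.0005  0.0003  0.0003] [ 0.0002 -0.0013 -0.0016]
-7 [-0.0002 -0.0011  0.0004] [-0.0219 -0.0018  0.1539]
-16 [ 0.0003 -0.0025  0.0005] [-0.044  -0.0022  0.3094]
-25 [ 0.0011 -0.0037  0.0006] [-0.066  -0.0026  0.4649]
-34 [ 0.002  -0.0048  0.0007] [-0.0881 -0.003   0.6204]
-42 [ 0.0029 -0.0057  0.0008] [-0.1077 -0.0033  0.7587]
-50 [ 0.0039 -0.0064  0.001 ] [-0.1273 -0.0037  0.8969]
```

```bash
python3 -m pendant '[[-0.0001,-0.0011,0.0003,-0.022,-0.001,0.154,-1],[0.0004,-0.0025,0.0004,-0.044,-0.001,0.309,-1],[0.0012,-0.0037,0.0005,-0.066,-0.002,0.465,-1],[0.002,-0.0048,0.0006,-0.088,-0.002,0.62,-1],[0.0029,-0.0057,0.0007,-0.108,-0.003,0.759,-1],[0.0029,-0.0057,0.0007,-0.108,-0.003,0.759,-1]]'; python3 - <<'E'
from h import *
s,o=look("wrist","w17.png");print(capnow(o),o["opening"],o["force"],o["moment"],o["joint_pos"])
look("top","top17.png")
for y in (-50,-56,-60,-65,-70): print(y,end=' ');rel(*tgt(.5766,.0197,.1363,y))
E
```

```text
clock: 16.05
tool_pos: [0.5704, 0.0272, 0.1179]
orientation: [179.8, -8.0, -42.0]
force: [-4.7, 1.4, 12.6]
opening: 0.0137
(array([0.57634878, 0.02015509, 0.13622381]), array([-2.75767426e-02,  2.74982887e-02, -4.20084375e+01])) 0.013657424669105071 [-4.73721541  1.44394378 12.59672909] [ 0.43869665  1.89180385 -0.24052264] [ 27.91367415  11.14500705 -27.69699176  10.06521671 -49.00990889
  13.58369485]
-50 [ 0.0007 -0.0011  0.0001] [-1.970e-02  1.000e-04  1.398e-01]
-56 [ 0.001  -0.002   0.0001] [-3.430e-02 -2.000e-04  2.435e-01]
-60 [ 0.0013 -0.0026  0.0002] [-0.044  -0.0004  0.3126]
-65 [ 0.0017 -0.0033  0.0002] [-0.0562 -0.0006  0.399 ]
-70 [ 0.0021 -0.004   0.0003] [-0.0684 -0.0009  0.4854]
```

View pics/w17.png

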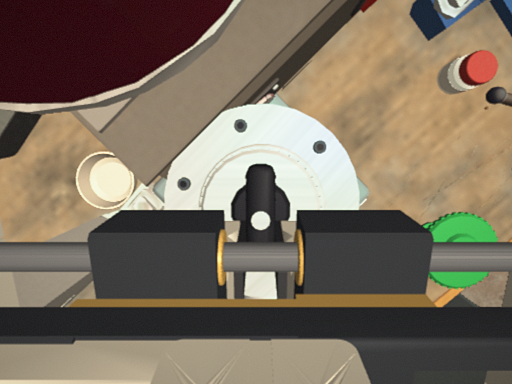

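View pics/top17.png

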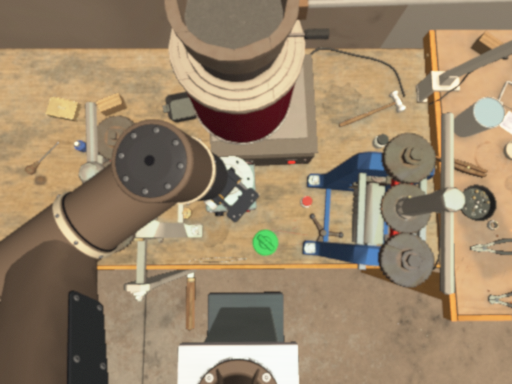

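```bash
python3 -m pendant '[[0.0004,-0.001,0.0001,-0.02,0,0.14,-1],[0.0008,-0.0018,0.0001,-0.034,0,0.243,-1],[0.0008,-0.0018,0.0001,-0.034,0,0.243,-1]]'; python3 - <<'E'
from h import *
s,o=look("wrist","w18.png");print(capnow(o),o["opening"],o["force"],o["moment"])
s,o=look("top","top18.png")
cv2.imwrite("pics/top18c.png",cv2.resize(s["image"][90:240,150:300],None,fx=4,fy=4,interpolation=cv2.INTER_CUBIC))
for y in (-60,-65,-70): print(y,end=' ');rel(*tgt(.5766,.0199,.1363,y))
E
```

```text
clock: 16.52
tool_pos: [0.5723, 0.0284, 0.1179]
orientation: [179.9, -8.0, -56.1]
force: [-5.9, 4.4, 12.6]
opening: 0.0137
(array([0.57633256, 0.0201746 , 0.13623075]), array([ 3.10717657e-02,  1.52529203e-02, -5.60422925e+01])) 0.013668024082433217 [-5.89738022  4.37732102 12.56521388] [ 1.48019722  2.21011743 -0.26888679]
-60 [ 0.0005 -0.0007  0.    ] [-0.0106  0.0001  0.0696]
-65 [ 0.0007 -0.0015  0.    ] [-2.28e-02 -1.00e-04  1.56e-01]
-70 [ 0.0009 -0.0023  0.0001] [-0.0349 -0.0003  0.2424]
```

View pics/w18.png

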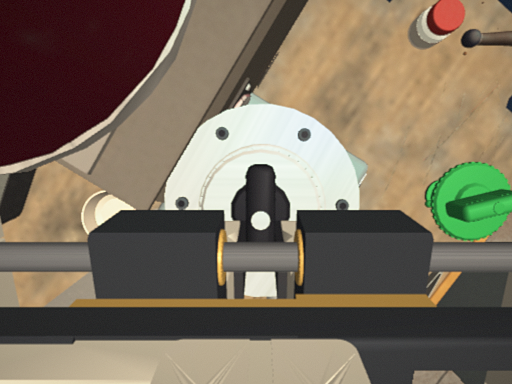

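View pics/top18c.png

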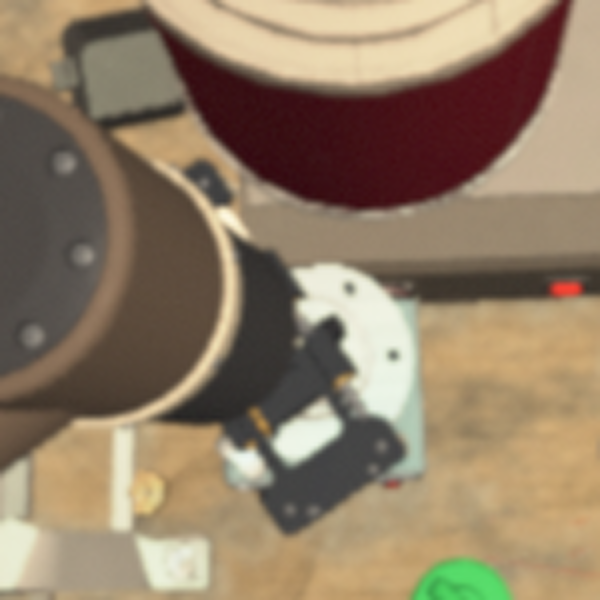

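```bash
python3 - <<'E'
from h import *
t=snapshot("top");o=ctrl.get_obs()
R=Ro.from_euler("xyz",o["orientation"],degrees=True)
F=np.array([.794,-.019])
for z in (.18,.22,.26):
    for x,y in((200,155),(232,190),(233,205)):
        q=pix2w(t,150+x/4,90+y/4,z); print(z,(x,y),q.round(4),"furn gap",round(np.hypot(*(q[:2]-F))-.127,4),"tool",R.inv().apply(q-o["tool_pos"]).round(3))
E
```

```text
0.18 (200, 155) [0.6885 0.0825 0.18  ] furn gap 0.0194 tool [ 0.029 -0.127 -0.059]
0.18 (232, 190) [0.6672 0.0633 0.18  ] furn gap 0.0242 tool [ 0.033 -0.098 -0.058]
0.18 (233, 205) [0.6582 0.0626 0.18  ] furn gap 0.0315 tool [ 0.028 -0.09  -0.059]
0.22 (200, 155) [0.6759 0.076  0.22  ] furn gap 0.0246 tool [ 0.033 -0.112 -0.099]
0.22 (232, 190) [0.6557 0.0578 0.22  ] furn gap 0.0312 tool [ 0.036 -0.085 -0.098]
0.22 (233, 205) [0.6471 0.0572 0.22  ] furn gap 0.0385 tool [ 0.032 -0.078 -0.099]
0.26 (200, 155) [0.6633 0.0696 0.26  ] furn gap 0.0309 tool [ 0.036 -0.098 -0.139]
0.26 (232, 190) [0.6441 0.0523 0.26  ] furn gap 0.039 tool [ 0.04  -0.073 -0.138]
0.26 (233, 205) [0.636  0.0517 0.26  ] furn gap 0.0461 tool [ 0.036 -0.066 -0.139]
```

```bash
python3 - <<'E'
from h import *
for y in (-60,-65,-70): print(y,end=' ');rel(*tgt(.5758,.0206,.1363,y))
E
```

```text
-60 [-0.0005 -0.0005 -0.0001] [-0.0107  0.0002  0.0696]
-65 [-0.0003 -0.0012 -0.0001] [-0.0229 -0.      0.156 ]
-70 [-0.0001 -0.002  -0.0001] [-3.510e-02 -2.000e-04  2.424e-01]
```

```bash
python3 -m pendant '[[-0.0005,-0.0005,0,-0.0105,0,0.07,-1],[-0.0003,-0.0012,0,-0.023,0,0.156,-1],[-0.0003,-0.0012,0,-0.023,0,0.156,-1]]'; python3 - <<'E'
from h import *
o=ctrl.get_obs();print(capnow(o),o["opening"],o["force"],o["moment"])
for y in (-68,-70,-72,-74): print(y,end=' ');rel(*tgt(.5758,.0206,.1363,y))
E
```

```text
clock: 17.05
tool_pos: [0.5735, 0.0292, 0.118]
orientation: [179.8, -8.1, -65.1]
force: [-4.5, 3.6, 12.2]
opening: 0.014
(array([0.57616451, 0.02044699, 0.13639931]), array([-1.09775165e-03, -3.20265779e-02, -6.50517043e+01])) 0.014047354196185866 [-4.54248194  3.58681856 12.21317381] [ 1.16858579  1.68296567 -0.22062948]
-68 [-0.0002 -0.0002  0.0001] [-0.0072 -0.0007  0.051 ]
-70 [-0.0002 -0.0005  0.0001] [-0.0121 -0.0008  0.0855]
-72 [-0.0001 -0.0008  0.0001] [-0.017  -0.0009  0.1201]
-74 [-0.     -0.0011  0.0001] [-0.0218 -0.001   0.1546]
```

```bash
python3 -m pendant '[[-0.0002,-0.0002,0,-0.007,0,0.051,-1],[-0.0002,-0.0005,0,-0.012,0,0.085,-1],[-0.0001,-0.0008,0,-0.017,0,0.12,-1],[-0.0001,-0.0008,0,-0.017,0,0.12,-1]]'; python3 - <<'E'
from h import *
s,o=look("wrist","w19.png");print(capnow(o),o["opening"],o["force"],o["moment"])
s,o=look("top","top19.png")
cv2.imwrite("pics/top19c.png",cv2.resize(s["image"][90:240,150:300],None,fx=4,fy=4,interpolation=cv2.INTER_CUBIC))
for y in (-73,-74,-75,-76): print(y,end=' ');rel(*tgt(.5758,.0206,.1363,y))
E
```

```text
clock: 17.55
tool_pos: [0.5739, 0.0294, 0.118]
orientation: [179.8, -8.1, -72.0]
force: [-5.6, 3.9, 12.6]
opening: 0.0135
(array([0.5755429 , 0.02037571, 0.13641615]), array([-1.94639396e-02, -6.00681004e-02, -7.19421649e+01])) 0.013505559913278785 [-5.63453569  3.85213421 12.59154807] [ 1.04547182  1.84737305 -0.04485496]
-73 [-0.0001 -0.0005  0.0001] [-0.0025 -0.001   0.0187]
-74 [-0.0001 -0.0007  0.0001] [-0.0049 -0.0011  0.036 ]
-75 [-0.0001 -0.0008  0.0001] [-0.0073 -0.0011  0.0533]
-76 [-0.0001 -0.001   0.0001] [-0.0098 -0.0012  0.0706]
```

View pics/top19c.png

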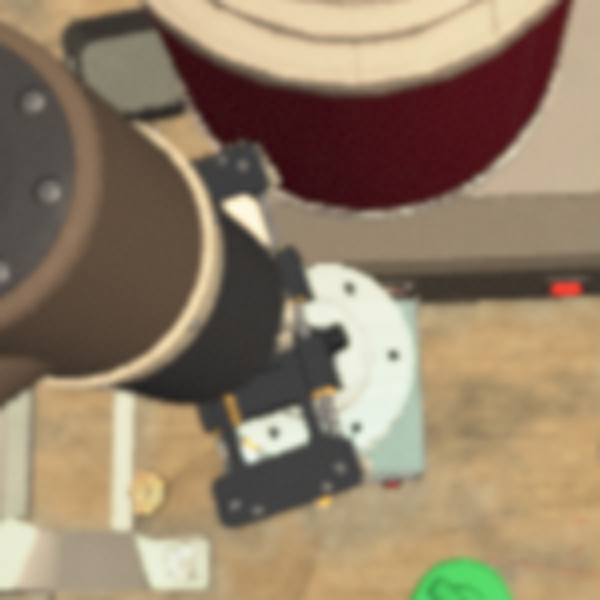

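```bash
python3 - <<'E'
from h import *
t=snapshot("top");o=ctrl.get_obs();F=np.array([.794,-.019]);R=Ro.from_euler("xyz",o["orientation"],degrees=True)
for z in (.2,.22,.24,.26):
    q=pix2w(t,150+278/4,90+182/4,z);print(z,q.round(4),np.hypot(*(q[:2]-F))-.127,R.inv().apply(q-o["tool_pos"]).round(3))
E
python3 -m pendant '[[0,-0.0002,0,-0.0025,0,0.018,-1],[0,-0.0003,0,-0.005,0,0.036,-1],[0,-0.0003,0,-0.005,0,0.036,-1]]'; python3 - <<'E'
from h import *
o=ctrl.get_obs();print(capnow(o),o["opening"],o["force"],o["moment"])
E
```

```text
0.2 [0.6661 0.0343 0.2   ] 0.011547922682928508 [ 0.035 -0.089 -0.078]
0.22 [0.6602 0.0322 0.22  ] 0.016256284466842907 [ 0.038 -0.083 -0.098]
0.24 [0.6543 0.0302 0.24  ] 0.02107913955462562 [ 0.041 -0.076 -0.118]
0.26 [0.6484 0.0281 0.26  ] 0.02600566158065687 [ 0.044 -0.07  -0.137]
clock: 18.08
tool_pos: [0.5739, 0.0294, 0.118]
orientation: [179.8, -8.1, -74.0]
force: [-6.6, 3.0, 13.0]
opening: 0.0141
(array([0.57518177, 0.02030325, 0.13640476]), array([-4.76688190e-02, -7.69421846e-02, -7.39820485e+01])) 0.014069309338993655 [-6.56584829  2.99915256 13.02313095] [0.95924068 2.23224882 0.27301504]
```

```bash
python3 -m pendant '[[0.0003,-0.0003,0,-0.0025,0,0.018,-1],[0.0003,-0.0003,0,-0.004,0,0.03,-1],[0.0003,-0.0003,0,-0.004,0,0.03,-1]]'; python3 - <<'E'
from h import *
o=ctrl.get_obs();print(capnow(o),o["opening"],o["force"],o["moment"])
E
```

```text
clock: 18.45
tool_pos: [0.5737, 0.0294, 0.118]
orientation: [179.8, -8.1, -75.6]
force: [-10.8, 5.7, 14.0]
opening: 0.0139
(array([0.57474768, 0.02032509, 0.13635124]), array([ -0.08005909,  -0.08073101, -75.62900765])) 0.013924155053284436 [-10.79186954   5.71130339  14.0358862 ] [1.43427501 3.15118033 0.70541447]
```

```bash
python3 -m pendant '[[0,0.0003,0,0.005,0,-0.035,-1],[0.0002,0.0003,-0.0015,0.007,0,-0.05,-1],[0.0004,0.0003,-0.003,0.007,0,-0.05,-1],[0.0006,0.0003,-0.0042,0.007,0,-0.05,-1],[0.0006,0.0003,-0.0042,0.007,0,-0.05,-1]]'; python3 - <<'E'
from h import *
o=ctrl.get_obs();print(capnow(o),o["opening"],o["force"],o["moment"])
s,o=look("wrist","w20.png")
cv2.imwrite("pics/w20c.png",cv2.resize(s["image"][90:270,160:360],None,fx=4,fy=4,interpolation=cv2.INTER_CUBIC))
E
```

```text
clock: 19.08
tool_pos: [0.5737, 0.029, 0.1208]
orientation: [179.7, -8.1, -72.9]
force: [-2.5, 4.2, 3.1]
opening: 0.0139
(array([0.5752012 , 0.01990886, 0.13917649]), array([-1.02202291e-01, -3.93709275e-02, -7.29007730e+01])) 0.013898161446088665 [-2.49665474  4.23588692  3.10431143] [2.52620665 1.00297544 0.34571374]
```

View pics/w20c.png

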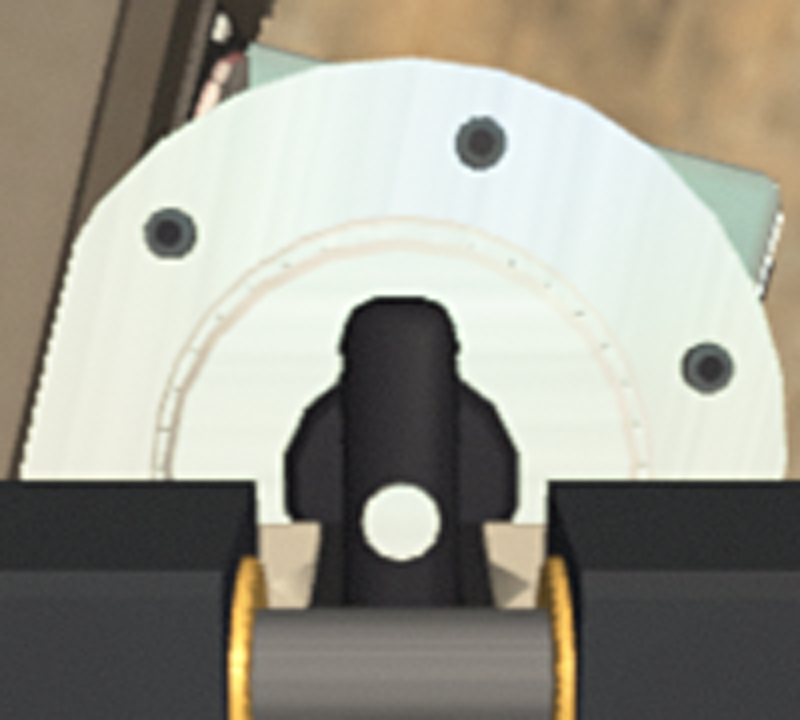

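```bash
python3 -m pendant '[[-0.0002,-0.0004,0,0.001,0,-0.01,-1],[-0.0004,-0.0008,-0.0008,0.003,0,-0.022,-1],[-0.0004,-0.0008,-0.0014,0.003,0,-0.022,-1]]'; python3 - <<'E'
from h import *
o=ctrl.get_obs();print(capnow(o),o["opening"],o["force"],o["moment"])
E
```

```text
clock: 19.5
tool_pos: [0.5737, 0.0289, 0.1222]
orientation: [179.7, -8.1, -71.6]
force: [-2.7, 1.6, 3.3]
opening: 0.0139
(array([0.57546373, 0.01990981, 0.14056731]), array([ -0.1761218 ,  -0.07635557, -71.65375237])) 0.013863814008134596 [-2.67138928  1.63006796  3.27993727] [ 1.11017334  1.4514267  -0.08946078]
```

```bash
python3 -m pendant '[[0,0,0,0,0,0,-0.4],[0,0,0,0,0,0,-0.2],[0,0,0,0,0,0,-0.2],[0,0,0,0,0,0,-0.2]]'; python3 - <<'E'
from h import *
o=ctrl.get_obs();print(capnow(o),o["opening"],o["force"],o["moment"])
s,o=look("wrist","w21.png")
cv2.imwrite("pics/w21c.png",cv2.resize(s["image"][90:270,160:360],None,fx=4,fy=4,interpolation=cv2.INTER_CUBIC))
E
```

```text
clock: 20.0
tool_pos: [0.5742, 0.0292, 0.122]
orientation: [179.7, -8.1, -71.6]
force: [-0.2, 0.5, 0.4]
opening: 0.0349
(array([0.57587516, 0.0201478 , 0.14039164]), array([-1.36979225e-01, -6.82324091e-02, -7.16321389e+01])) 0.034928425101401 [-0.24277403  0.48380048  0.38981056] [0.47340972 0.24772295 0.00534289]
```

View pics/w21c.png

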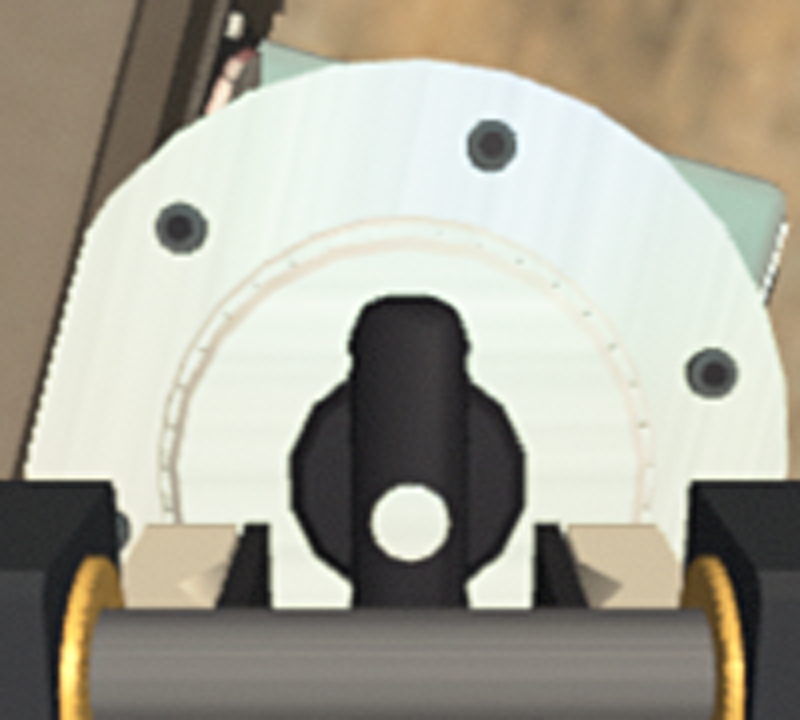

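```bash
python3 -m pendant '[[0,0,-0.01,0,0,0,-0.2],[0,0,-0.03,0,0,0,-0.2],[0,0,-0.06,0,0,0,-0.2],[0,0,-0.09,0,0,0,-0.2],[0,0,-0.09,0,0,0,-0.2],[0,0,-0.09,0,0,0,-0.2]]'; python3 - <<'E'
from h import *
o=ctrl.get_obs();print(o["tool_pos"],o["force"])
s,o=look("wrist","w22.png");im=s["image"]
cv2.imwrite("pics/w22c.png",cv2.resize(im[60:260,150:370],None,fx=3.6,fy=3.6,interpolation=cv2.INTER_CUBIC))
E
```

```text
clock: 20.8
tool_pos: [0.5703, 0.0415, 0.2113]
orientation: [179.7, -8.1, -71.6]
force: [-0.1, -0.4, -0.7]
opening: 0.0349
[0.57034006 0.04152238 0.21132217] [-0.11133959 -0.44814887 -0.70163332]
```

View pics/w22c.png

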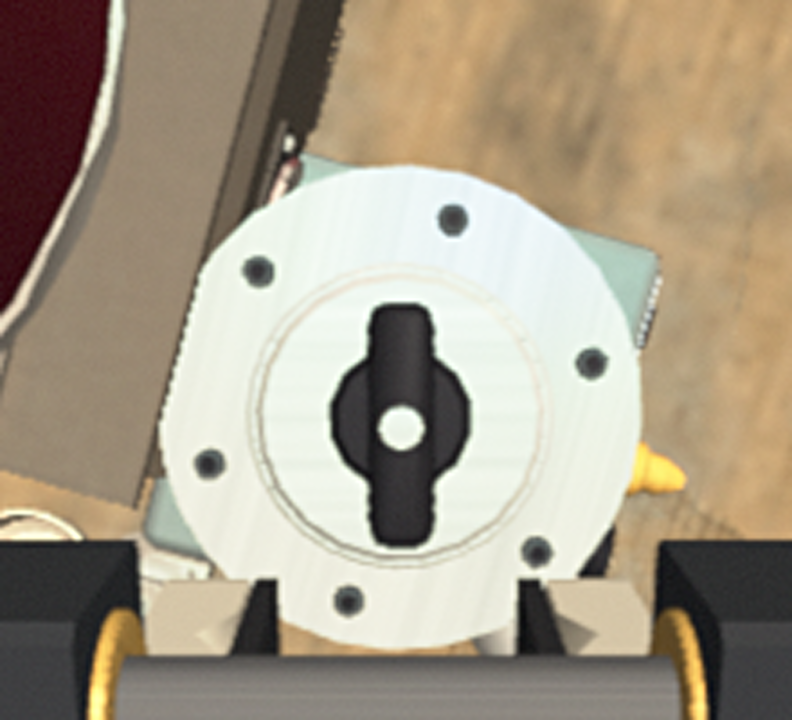

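```bash
python3 - <<'E'
from h import *
s=snapshot("wrist");o=ctrl.get_obs()
P=lambda x,y,z:pix2w(s,150+x/3.6-.4,60+y/3.6-.4,z,o)
for h in (.0025,.0055,.009):
    z=.135+h
    a,b,d=P(402,303,z+.0355),P(402,548,z+.0355),P(401,428,z+.0355)
    print(h,"len",np.linalg.norm(a-b),"yaw",np.degrees(np.arctan2(*(a-b)[1::-1])),"dot",d.round(4), "flange L-R",np.linalg.norm(P(259,415,z+.007)-P(545,415,z+.007)))
look("scene","sc22.png");look("top","top22.png")
E
```

```text
0.0025 len 0.051316545675668825 yaw -71.58006020752221 dot [0.576  0.0188 0.173 ] flange L-R 0.06695647959717514
0.0055 len 0.05066241256099304 yaw -71.58006020752215 dot [0.5761 0.0186 0.176 ] flange L-R 0.06619517534394424
0.009 len 0.049899257260537976 yaw -71.58006020752205 dot [0.5762 0.0184 0.1795] flange L-R 0.06530698704850833
```

View pics/sc22.png

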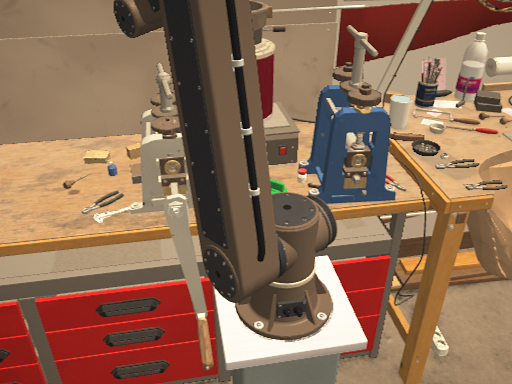

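View pics/top22.png

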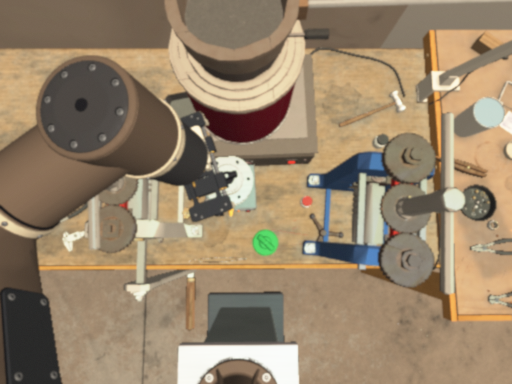

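```bash
python3 - <<'E'
from h import *
s=snapshot("wrist");o=ctrl.get_obs()
P=lambda x,y,z:pix2w(s,150+x/3.6-.4,60+y/3.6-.4,z,o)
print("tank",np.linalg.norm(P(160,405,.117)-P(641,405,.117)),np.linalg.norm(P(401,165,.117)-P(401,650,.117)))
im=s["image"][95:225,205:315]
cv2.imwrite("pics/w23c.png",cv2.resize(im,None,fx=5,fy=5,interpolation=cv2.INTER_CUBIC))
E
```

```text
tank 0.12422056775823759 0.1253600980649148
```

View pics/w23c.png

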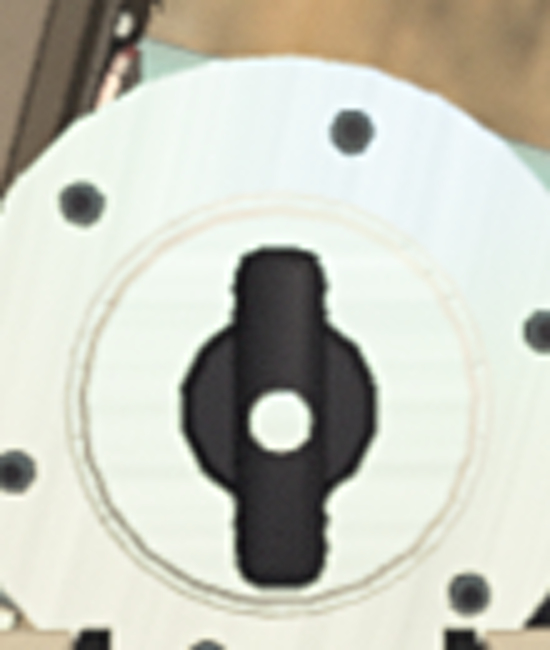

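```bash
python3 - <<'E'
import cv2,numpy as np
for f in ("w14","w16","w17","w18","w19","w20","w21"):
    g=cv2.cvtColor(cv2.imread(f"pics/{f}.png"),cv2.COLOR_BGR2GRAY)[205:235,245:276]
    w=(np.clip(g.astype(float)-90,0,None))
    n,l,st,c=cv2.connectedComponentsWithStats((g>120).astype(np.uint8))
    k=l[15-0,15]; m=(l==k); ys,xs=np.nonzero(m)
    W=w[m]; print(f,k,m.sum(),245+(xs*W).sum()/W.sum(),205+(ys*W).sum()/W.sum(), st[k])
E
```

```text
w14 1 294 259.97043520544617 220.1790420617554 [  6   6  19  19 294]
w16 1 292 260.01047288932904 220.23084922010398 [  6   6  19  19 292]
w17 1 293 260.1950741884462 220.12023298435892 [  6   6  20  19 293]
w18 1 295 260.1677910826757 220.09417710174512 [  6   6  20  19 295]
w19 1 294 259.9405369260488 220.04467779483878 [  6   6  19  19 294]
w20 1 293 259.8550070661741 220.00585128802717 [  6   6  19  19 293]
w21 1 295 262.07586749624966 220.1177237291887 [  8   6  19  19 295]
```

```bash
python3 - <<'E'
from h import *
o=ctrl.get_obs();R=Ro.from_euler("xyz",o["orientation"],degrees=True)
rel(o["tool_pos"]+[0,0,.1],R);rel(o["tool_pos"]+[-.1,-.1,.15],R)
E
```

```text
[ 0.0141  0.0006 -0.099 ] [0. 0. 0.]
[ 0.0839  0.1273 -0.1388] [0. 0. 0.]
```

```bash
python3 -m pendant '[[0.007,0,-0.05,0,0,0,-0.2],[0.014,0,-0.099,0,0,0,-0.2],[0.04,0.045,-0.115,0,0,0,-0.2],[0.062,0.087,-0.128,0,0,0,-0.2],[0.084,0.127,-0.139,0,0,0,-0.2],[0.084,0.127,-0.139,0,0,0,-0.2],[0.084,0.127,-0.139,0,0,0,-0.2],[0.084,0.127,-0.139,0,0,0,-0.2]]'; python3 - <<'E'
from h import *
s,o=look("top","top24.png")
a=cv2.imread("pics/top0.png");b=s["image"]
cv2.imwrite("pics/cmp24.png",np.vstack([cv2.resize(x[90:300,60:345],None,fx=1.4*1,fy=1.4,interpolation=cv2.INTER_CUBIC) for x in (a,b)]))
E
```

```text
clock: 22.05
tool_pos: [0.471, -0.0582, 0.3605]
orientation: [179.6, -8.1, -71.6]
force: [1.2, -0.6, -0.5]
opening: 0.035
```

View pics/cmp24.png

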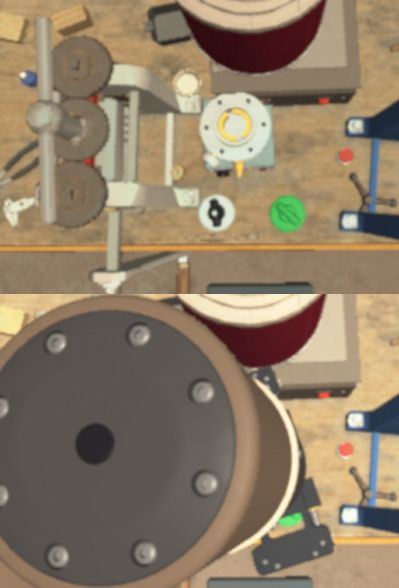

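```bash
python3 - <<'E'
from h import *
s,o=look("wrist","w25.png"); look("scene","sc25.png")
print(o["tool_pos"],o["force"],abs(o["qvel"]).max())
E
```

```text
[ 0.47109007 -0.05817265  0.36045562] [ 0.66660281 -0.3331573  -0.89605339] 0.19175479575853574
```

View pics/w25.png

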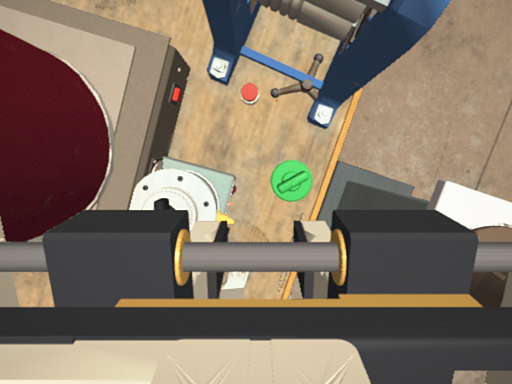

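View pics/sc25.png

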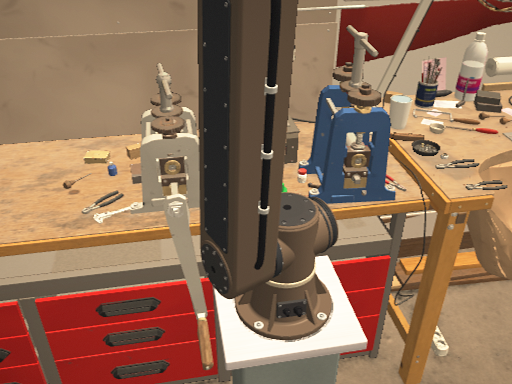

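```bash
python3 -c "
from plant import ctrl
print(ctrl.close_job()); "
```

```text
the job is handed in; nothing more can be done
None
```

The wax injector is closed: the steel cap with the black wing (not the green one) is in the filler neck, and my checks show it locked. I handed in at about 22 s of the 72 s allowed, with the arm clear of everything.

- **Pick-up:** the first grasp missed, because the fingertips sit about 33 mm behind the reported tool point. I opened, went lower and gripped the wing properly. I gripped it off-centre and leaned the tool 8° to keep the gripper body clear of the furnace and the grey mill.
- **Insertion:** I set the cap at the slot angle I read from the pictures (about 19.5°). The pin passed straight through the ledge with no searching turn. I met the seal plate at 8.4 mm above the rim and pushed down to about 1.3 mm, where it pressed back with about 13 N.
- **Turn and lock:** I turned it clockwise until the turning resistance rose at about 95°. I eased back about 4°, because at first it lifted only part way, and let the spring lift it.

**Last checks**
- The tool reading put the cap 5.5 mm above the rim at a wing angle of −71.6°; 5.5 mm is the locked height. The mark on the wing showed no slip in the grip, and the cap did not change height when I let go.
- A rough height check from the cap's size in the picture disagreed, pointing nearer 2.5 mm. That method was too coarse to settle it: the tank, whose size is known, also measured 1% small. I went by the tool reading.
- Wrist force stayed around 17 N at most in the readings I took.
- The fork, red vial, green cap and the two mill handles look unmoved. The tweezers and the wax pot were hidden by the arm in the last picture, so I could not check those two at the end.

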